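# Roll-test lamp tubes and sort out the one with a flat

## Task

Test the three aluminium tubes from the leaning rack: lay each one level across the open upper part of the sloping ramp, the same side underneath as in the rack, and let go of it there without pushing it. A tube that rolls down under the clear cover is good and stays where it comes to rest; a tube that, half a second after it is let go, still lies where it was laid is spoiled, so pick it up again and put it lying down in the black reject box. Leave the other things on the table where they are.

Things in the scene. Friction and masses are not known exactly. Their poses are not given: they have to be found in the camera images.
- tube_a: aluminium tube A: 100 mm long, 40 mm diameter, 3 mm wall, 0.08 to 0.17 kg. Origin at its centre; x runs along the tube, at the start rising away from the robot at 30 degrees. All lie alike in the rack; a round one rolls, a spoiled one has a flat 19 mm wide, 2.3 mm deep along the side that starts underneath (its own -z), on which it stays put
- tube_b: aluminium tube B: 100 mm long, 40 mm diameter, 3 mm wall, 0.08 to 0.17 kg. Origin at its centre; x runs along the tube, at the start rising away from the robot at 30 degrees. All lie alike in the rack; a round one rolls, a spoiled one has a flat 19 mm wide, 2.3 mm deep along the side that starts underneath (its own -z), on which it stays put
- tube_c: aluminium tube C: 100 mm long, 40 mm diameter, 3 mm wall, 0.08 to 0.17 kg. Origin at its centre; x runs along the tube, at the start rising away from the robot at 30 degrees. All lie alike in the rack; a round one rolls, a spoiled one has a flat 19 mm wide, 2.3 mm deep along the side that starts underneath (its own -z), on which it stays put
- rack: plywood rack, 170 x 250 x 205 mm, fixed. Origin on the table below the middle tube's centre; x points the way the tubes rise. Tube axes' middles 75 mm up and 75 mm apart along y, on a board rising along x at 30 degrees, in V rails that reach up to 12 mm short of the axis. A grey canopy 199 mm up covers x above +15 mm: grasp and withdraw square to the tube, tool tilted 30 degrees (fingers point down and along +x), closing along y
- ramp: roll-test ramp, fixed: white board 360 x 125 mm falling at 12 degrees towards its -y, 18 mm rails along both sides. Origin on the table under its middle, where the board's surface is 58 mm up; x runs level across. Below y = -60 mm it is a catch with grey walls and a clear cover 62 mm over the board, ended by a stop at y = -172 mm; tubes queue there one behind the other. Open above elsewhere
- lay_line (a point): middle of the red line across the ramp's open upper part, on the board's surface (79 mm above the table), 98 mm from the ramp's origin along its +y; axes as the ramp's. Lay a tube with its axis along the line (the ramp's x), centre 20 mm over the board. Keep the uphill fingertip off the rising board; a good tube rolls off only once the fingers are open and drawn upward
- reject_box: black open box for spoiled tubes, fixed, outside 135 (x) x 130 (y) x 45 mm, walls and floor 5 mm. Origin under its centre on the table. A tube fits in lying along the box's x
- multimeter: dark multimeter, 145 x 70 x 43 mm, a bystander; origin under its centre
- tape_black: roll of black tape, 64 mm across, 19 mm high, a bystander; origin under its centre
- tape_yellow: roll of yellow tape, 58 mm across, 19 mm high, a bystander; origin under its centre
- mug: striped mug, 86 mm wide and 120 mm with its handle, 90 mm high, a bystander; origin under it
- screwdriver_small: small red screwdriver, 144 mm long, 17 mm high, a bystander; origin under its centre
- heat_sink_1: finned heat sink, 50 x 60 x 28 mm, a bystander; origin under its centre

How it is judged:
By the outcome, as a careful person would: the job done as asked, in the order asked, and still so for the second after the job is handed in, with the robot touching nothing.
It also fails if it takes over 72 s, if anything falls off the work surface, if the arm or the gripper's body presses on something with over 40 N, if the wrist force passes 120 N, or if a joint passes its speed limit or range.

## Robot

A 6-joint arm with a two-finger parallel gripper is mounted at the origin on a cart in front of the work surface, level with it; the furniture and walls round the work are solid. World frame = base frame: x ahead of the robot, y to its left, z up, the work surface at z = 0. Lengths are in mm, angles in rad, forces in N, time in s.
With the tool pointing down it reaches from about 325 to 775 mm from the base axis. Payload 5.5 kg.
Tool frame: the origin (TCP) lies midway between the tips of the shut fingers; the grasp point (between the pads) lies 19 mm behind it; y points along the fingers, x is the direction in which the jaws open and shut, and the axes are right-handed (so a half turn about y gives the same grasp; the last joint's range is limited). The gripper opens to 88 mm and grips with 3 to 60 N. Pads are 20 mm wide; open, the fingers measure 115 mm over their backs; the gripper's body (75 mm by 178 mm) begins 61 mm behind the grasp point.
Start: joints at [-1.379, 0.091, 1.231, -0, 1.82, -0.057], TCP at [147.743, -581.54, 222.631] pointing down, gripper open.
Joint ranges: [-2.87, 2.87], [-0.86, 2.18], [0.17, 2.46], [-1.51, 4.65], [0.06, 2.69], [-2.65, 2.65]. Speed limits (rad/s): [2.57, 2.57, 3.01, 3.14, 3.14, 3.14].

## Interface

Orientations are given as a unit quaternion [x, y, z, w].
In Python, from rig import robot gives the robot as it stands.
- The arm moves only by the shell command python3 -m crank 'ROWS' [OPENING] [FORCE]. ROWS is JSON, a list of rows, each an object with "slide": the shift along the tool's x, y, z in m, a list of three; "rotation": the turn, a rotation vector about the tool's x, y, z in rad, a list of three. A call has 1 to 5 rows; each row shifts and turns the pose as measured when the row begins, along the tool's axes as they then stand; what a row does not reach is not made up. A row lasts 1/8 s, in which the tool goes at most 62.5 mm and 10.7 degrees, less where a joint would pass 70% of its speed; a pose out of reach is approached as far as the arm can. A call is refused whole if a number of a shift passes 0.0625 or a number of a turn 0.188, either way. A call with a gripper value outside its range is refused whole. OPENING is the opening, from -1 (shut) to 1 (fully open), set as the call begins (- or left out, the last holds). The fingers move at their own pace and stop on an object; FORCE is the grip in N (left out, the last holds). Time passes only in rows, so rows that do not move let the fingers close. It gives the time, the measured TCP pose, the force and the opening at its end, in the units of the state.
- robot.get_obs(): the state, without advancing time (a new reading comes with each control period).
- robot.snapshot(name): name is "side" or "top"; returns (picture, depth): 384x512x3 uint8, red, green, blue; 384x512 float32, mm along the optical axis (not along the pixel's ray), 0 where there is no reading.
- robot.get_calibration(name): a dict with "fovy" (degrees; the focal length in pixels is half the picture's height over the tangent of half this angle, whatever the lens; pixels are square), "cx", "cy" (the principal point, pixels), "k1" (the pictures are not rectified: a ray, as slopes to the right and down, at radius r is drawn at 1 + k1 r^2 times it, then the intrinsics apply), "rvec" (rotation vector, rad) and "tvec" (3), from world to camera coordinates, as OpenCV has them. Camera axes: x right, y down, z forward; pixel columns grow to the right and rows downward; lengths in mm; the calibration is good to about 2 mm. A picture is of the moment at which its call begins. get_calibration takes no time and is no camera call.
- robot.job_done(): hands the job in, once; it reports no verdict.
Trained networks look in the newest picture that a camera, given by its name, has taken for a name from the list of things; names that differ only in an ending like _2 or _b are one class to them, and where a whole thing is asked for, a point or a joint stands for the part that bears it (a point fixed in the world has none). Each returns a list of dicts, best first, with "p" (0 to 1); they miss things now and then, are a little off and sometimes report something else, mostly with a low value. They report only what shows in the picture. A call takes as long as a camera call.
- robot.masks_of(query, camera): "mask" (384x512 bool, what is visible of it) and "rect" ([left, top, width, height] in pixels, round what is visible of it).
The state is a dict: "t": time; "joint_positions": joint angles; "joint_velocities": joint speeds; "effort": joint torques, N m; "eef_pos": TCP position; "ee_rot": TCP orientation; "ft_force": force on the tool from outside, world axes, zero at the start; "ft_torque": the same for the moment, N m; "opening": opening from 0.0 (shut) to 1.0 (fully open).
Only numpy, scipy, OpenCV 4.12 (cv2) and the standard library are available. Lean on these libraries where they do the work, as an engineer would, in place of code of your own. Each camera call takes 0.05 s, during which the arm holds its last target.

## Working session

There is one attempt and no reset: what is moved stays moved. The work goes in short steps, Python scripts to look and compute and a shell command to move; the robot and the scene stay as the last step left them, time stands still between calls to the robot, and variables do not carry over. Pictures are saved under pics/ and viewed, and the job is handed in when it is done.

```bash
ls; mkdir -p pics
python3 - <<'E'
from rig import robot
import cv2
print(robot.get_obs())
for n in ["side","top"]:
    c=robot.get_calibration(n); print(n,c)
    p,d=robot.snapshot(n)
    cv2.imwrite(f"pics/{n}0.png",p[:,:,::-1])
    import numpy as np
    np.savez(f"{n}0.npz",p=p,d=d)
E
```

```text
pics
{'t': 0.0, 'joint_positions': array([-1.37870161e+00,  9.18617616e-02,  1.23183853e+00, -1.85045523e-05,
        1.81979649e+00, -5.66667759e-02]), 'joint_velocities': array([-6.75971180e-04, -2.15554402e-04,  7.22073634e-05,  1.25906116e-03,
       -1.19894123e-03,  1.95195073e-04]), 'effort': array([-4.00223271e-04, -4.46451294e+01, -4.06442106e+01,  6.99831848e-02,
        2.94764992e-02, -1.56103042e-04]), 'eef_pos': array([ 147.67943675, -581.24855354,  221.53188087]), 'ee_rot': array([-0.55772829,  0.43461959, -0.43359695,  0.5586042 ]), 'ft_force': array([-0.06491443,  0.49203672,  0.44924522]), 'ft_torque': array([ 0.03822134,  0.01661754, -0.00663924]), 'opening': 1.0027544872032923}
side {'fovy': 55.73926071290244, 'cx': 253.76078767729152, 'cy': 190.6282558378549, 'k1': 0.011382504272544445, 'rvec': array([ 2.33330019, -0.09260995,  0.02655812]), 'tvec': array([-536.98393389,   45.52469042, 1115.99407599])}
top {'fovy': 46.531501388956684, 'cx': 256.2834601672077, 'cy': 185.32715312659423, 'k1': -0.12646647925080987, 'rvec': array([ 2.14336996, -2.1163415 ,  0.16937652]), 'tvec': array([ -49.34460726,  533.83177854, 1399.40790683])}
```

View pics/side0.png

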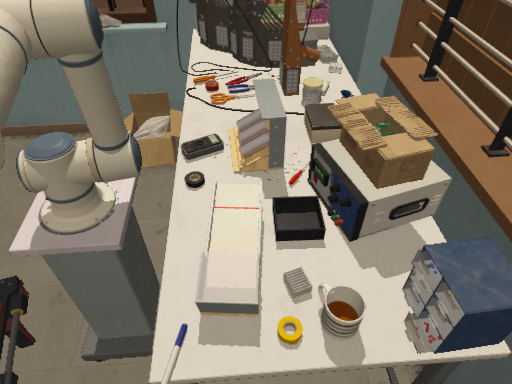

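View pics/top0.png

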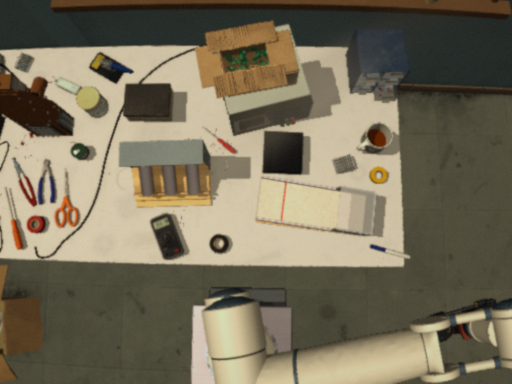

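The side view has the ramp at about (232,245), its red line near (235,208), the rack with three tubes at (258,135) and the reject box at (298,218). The top view has the tubes at (147..194,180), the red line at (283,203) and the box at (283,153). Next I'll measure these positions.

```bash
cat > h.py <<'E'
import numpy as np, cv2
from rig import robot
def K(c):
    f=192/np.tan(np.radians(c["fovy"])/2); return f
def deproj(n,uv,d=None,z=None):
    """pixels Nx2 -> world, by depth d (N) or plane height z"""
    c=robot.get_calibration(n); f=K(c)
    uv=np.atleast_2d(np.asarray(uv,float))
    xy=np.c_[(uv[:,0]-c["cx"])/f,(uv[:,1]-c["cy"])/f]
    s=xy.copy()
    for _ in range(20): s=xy/(1+c["k1"]*(s**2).sum(1,keepdims=True))
    R=cv2.Rodrigues(c["rvec"])[0]; t=c["tvec"]
    r=np.c_[s,np.ones(len(s))]; 
    o=-R.T@t; rw=r@R
    if d is None: d=(z-o[2])/rw[:,2]
    return o+rw*np.asarray(d).reshape(-1,1)
def proj(n,P):
    c=robot.get_calibration(n); f=K(c)
    R=cv2.Rodrigues(c["rvec"])[0]; q=np.atleast_2d(P)@R.T+c["tvec"]
    s=q[:,:2]/q[:,2:]; s=s*(1+c["k1"]*(s**2).sum(1,keepdims=True))
    return s*f+[c["cx"],c["cy"]]
def cloud(n,d):
    v,u=np.mgrid[0:384,0:512]
    W=deproj(n,np.c_[u.ravel(),v.ravel()],d.ravel()).reshape(384,512,3); W[d==0]=np.nan
    return W
E
python3 - <<'E'
from h import *
out={}
for n in ["top","side"]:
    W=cloud(n,np.load(f"{n}0.npz")["d"])
    for q in ["tube_a","rack","ramp","lay_line","reject_box","multimeter","tape_black","mug","screwdriver_small","heat_sink_1"]:
        for k,m in enumerate(robot.masks_of(q,n)[:4]):
            if m["p"]<.3: continue
            P=W[m["mask"]]; P=P[~np.isnan(P[:,0])]
            if len(P)==0: continue
            print(n,q,round(m["p"],2),m["rect"],m["mask"].sum(),"med",np.median(P,0).round(),"lo",np.percentile(P,2,axis=0).round(),"hi",np.percentile(P,98,axis=0).round())
            out[f"{n}_{q}_{k}"]=m["mask"]
np.savez("masks0.npz",**out)
print(robot.get_obs()["t"])
E
```

```text
top tube_a 0.78 [138.5, 168.2, 15.0, 31.4] 375 med [542. 307.  84.] lo [496. 293.  56.] hi [581. 332. 112.]
top tube_a 0.76 [160.9, 164.1, 16.0, 35.8] 380 med [543. 234.  83.] lo [499. 219.  47.] hi [583. 258. 113.]
top tube_a 0.59 [183.8, 167.0, 12.4, 28.7] 367 med [545. 159.  83.] lo [503. 143.  50.] hi [584. 182. 111.]
top rack 0.81 [120.6, 140.8, 90.7, 68.3] 4331 med [576. 224. 122.] lo [471. 114.   3.] hi [637. 358. 210.]
top ramp 0.85 [253.3, 175.4, 124.8, 57.7] 5390 med [ 463. -231.   82.] lo [ 387. -406.    7.] hi [541. -55. 110.]
top lay_line 0.76 [255.4, 173.3, 121.1, 64.4] 5502 med [ 462. -234.   81.] lo [ 385. -409.    2.] hi [543. -55. 110.]
top reject_box 0.74 [263.9, 129.5, 39.1, 44.0] 1689 med [ 653. -130.    7.] lo [ 581. -191.   -1.] hi [715. -66.  49.]
top multimeter 0.91 [149.2, 211.5, 36.5, 48.0] 932 med [367. 245.  31.] lo [300. 201.   6.] hi [434. 293.  40.]
top multimeter 0.32 [262.6, 129.3, 41.5, 44.1] 1685 med [ 653. -130.    7.] lo [ 582. -191.   -1.] hi [715. -66.  48.]
top tape_black 0.65 [212.5, 234.6, 18.0, 18.9] 238 med [345.  75.  18.] lo [316.  47.  
[... 1536 characters left out ...]
black 0.55 [186.4, 168.7, 15.5, 18.2] 275 med [351.  71.  18.] lo [321.  47.   2.] hi [380. 108.  23.]
side mug 0.79 [318.7, 282.3, 48.8, 61.6] 2100 med [ 700. -429.   48.] lo [ 658. -477.    8.] hi [ 741. -377.   92.]
side mug 0.54 [229.6, 78.1, 54.1, 95.0] 2694 med [597. 141. 103.] lo [477. 113.   6.] hi [642. 349. 208.]
side screwdriver_small 0.56 [289.5, 169.7, 10.8, 16.3] 75 med [676.  55.  15.] lo [655.  34.   7.] hi [702.  88.  21.]
side screwdriver_small 0.49 [316.5, 282.9, 50.4, 59.9] 2111 med [ 699. -428.   48.] lo [ 658. -477.    6.] hi [ 741. -377.   92.]
side heat_sink_1 0.57 [284.2, 265.0, 27.9, 34.3] 621 med [ 619. -334.   23.] lo [ 590. -363.    1.] hi [ 652. -296.   31.]
1.1
```

Run:
```python
from h import *
from scipy.optimize import least_squares
M=np.load("masks0.npz")
W={n:cloud(n,np.load(f"{n}0.npz")["d"]) for n in ["top","side"]}
img={n:np.load(f"{n}0.npz")["p"].astype(int) for n in ["top","side"]}
# tubes: joint fit  yaw, rack origin (x,y), z offset per camera
for n,keys in [("top",["tube_a_0","tube_a_1","tube_a_2"]),("side",["tube_a_2","tube_a_1","tube_a_0"])]:
    Ps=[]
    for i,k in enumerate(keys):
        m=cv2.erode(M[f"{n}_{k}"].astype(np.uint8),np.ones((3,3)))>0
        P=W[n][m]; P=P[~np.isnan(P[:,0])]
        P=P[(P[:,2]>60)]; Ps.append(P)
    def res(p):
        yaw,x,y,dz=p; a=np.array([np.cos(yaw)*np.cos(np.pi/6),np.sin(yaw)*np.cos(np.pi/6),.5]); l=np.array([-np.sin(yaw),np.cos(yaw),0])
        r=[]
        for i,P in enumerate(Ps):
            c=np.array([x,y,75+dz])+l*(1-i)*75
            q=P-c; r.append(np.linalg.norm(q-np.outer(q@a,a),axis=1)-20)
        return np.concatenate(r)
    s=least_squares(res,[0,545,230,0],loss="soft_l1",f_scale=2,x_scale=[.01,1,1,1])
    yaw,x,y,dz=s.x
    a=np.array([np.cos(yaw)*np.cos(np.pi/6),np.sin(yaw)*np.cos(np.pi/6),.5]); l=np.array([-np.sin(yaw),np.cos(yaw),0])
    print(n,s.x,np.abs(s.fun).mean())
    for i,P in enumerate(Ps):
        q=(P-(np.array([x,y,75+dz])+l*(1-i)*75)); print(i,len(P),"axial",np.percentile(q@a,[1,50,99]).round(1),"lat",(q@l).min().round(1),(q@l).max().round(1))
    # ramp red line
    im=img[n]; red=(im[...,0]>im[...,1]+60)&(im[...,0]>im[...,2]+60)&M[f"{n}_ramp_0"]
    P=W[n][red]; P=P[(~np.isnan(P[:,0]))&(P[:,2]>65)&(P[:,2]<95)]
    v=np.linalg.svd(P-P.mean(0))[2][0]
    print("red",len(P),P.mean(0).round(1),P.min(0).round(),P.max(0).round(),"dir",v.round(3), "uv",np.argwhere(red).mean(0)[::-1])
    # ramp plane: white board between red line & catch
    m=cv2.erode(M[f"{n}_ramp_0"].astype(np.uint8),np.ones((3,3)))>0
    P=W[n][m]; P=P[~np.isnan(P[:,0])]; P=P[(P[:,0]>415)&(P[:,0]<510)&(P[:,1]<-70)&(P[:,1]>-270)]
    A=np.c_[P[:,:2],np.ones(len(P))]; co=np.linalg.lstsq(A,P[:,2],rcond=None)[0]
    r=A@co-P[:,2]
    for _ in range(5):
        k=np.abs(r)<4; co=np.linalg.lstsq(A[k],P[k,2],rcond=None)[0]; r=A@co-P[:,2]
    print("plane",co, "slope",np.degrees(np.arctan(np.hypot(*co[:2]))),"dir",np.degrees(np.arctan2(co[1],co[0])),k.sum(),len(P))
    # edges of the ramp rails: mask min-area rect of points z>50
    P=W[n][M[f"{n}_ramp_0"]]; P=P[~np.isnan(P[:,0])]; P=P[P[:,2]>30]
    print("ramp rect",cv2.minAreaRect(P[:,:2].astype(np.float32)))
    P=W[n][M[f"{n}_reject_box_0"]]; P=P[~np.isnan(P[:,0])]; T=P[P[:,2]>38]
    print("box rim",len(T),cv2.minAreaRect(T[:,:2].astype(np.float32)),"all",cv2.minAreaRect(P[:,:2].astype(np.float32)))
    ry=np.linspace(-1,1,3)
```

```text
top [4.46295320e-02 7.49675674e+02 2.46602150e+02 1.12325010e+02] 1.956021572856606
0 289 axial [-276.4 -228.1 -184.5] lat -19.4 14.0
1 290 axial [-276.3 -231.2 -186.1] lat -17.7 16.0
2 276 axial [-276.1 -230.3 -187. ] lat -18.4 14.6
red 60 [ 478.5 -128.    79.8] [ 420. -137.   73.] [ 538. -121.   84.] dir [-0.993  0.118  0.004] uv [283.2        201.41666667]
plane [2.85152581e-02 2.08530144e-01 9.21773247e+01] slope 11.885609977840092 dir 82.21343642606912 1527 1863
ramp rect ((464.15966796875, -232.0972137451172), (369.7735900878906, 139.77198791503906), 83.13404846191406)
box rim 258 ((649.5142822265625, -128.32615661621094), (130.0395965576172, 136.4887237548828), 87.69896697998047) all ((649.0142822265625, -128.34213256835938), (130.14378356933594, 137.6117706298828), 87.86033630371094)
side [3.69122932e-02 7.51571283e+02 2.49704208e+02 1.14303930e+02] 1.7588063642632816
0 205 axial [-274.9 -229.4 -189. ] lat -26.5 2.2
1 240 axial [-273.2 -224.7 -181.1] lat -26.0 5.9
2 244 axial [-274.  -222.4 -181. ] lat -23.8 19.0
red 61 [ 482.6 -125.7   80.4] [ 421. -135.   77.] [ 541. -113.   85.] dir [ 0.992 -0.125 -0.001] uv [236.55737705 207.36065574]
plane [2.59919221e-02 2.11528629e-01 9.39273060e+01] slope 12.0308587054984 dir 82.99480401276111 2077 2135
ramp rect ((469.2237548828125, -229.14279174804688), (368.68280029296875, 137.3678741455078), 83.37161254882812)
box rim 408 ((653.0986938476562, -125.50015258789062), (134.11849975585938, 135.29034423828125), 87.73583984375) all ((658.663330078125, -110.92325592041016), (164.2806396484375, 145.96200561523438), 87.32027435302734)
```

```bash
cat > ov.py <<'E'
from h import *
def rotz(a): c,s=np.cos(a),np.sin(a); return np.array([[c,-s,0],[s,c,0],[0,0,1]])
def draw(n,im,polys,box,s,name):
    x0,y0,w,h=box
    big=cv2.resize(im[y0:y0+h,x0:x0+w,::-1],None,fx=s,fy=s,interpolation=cv2.INTER_CUBIC)
    for P,col in polys:
        q=((proj(n,P)-[x0,y0]+.5)*s).astype(int)
        cv2.polylines(big,[q.reshape(-1,1,2)],False,col,1,cv2.LINE_AA)
    cv2.imwrite(name,big)
def tube_polys(c,a,col=(0,255,0),r=20,L=100):
    a=a/np.linalg.norm(a); l=np.cross([0,0,1],a); l/=np.linalg.norm(l); u=np.cross(a,l)
    t=np.linspace(0,2*np.pi,37); ring=r*(np.outer(np.cos(t),l)+np.outer(np.sin(t),u))
    return [(c+a*L/2+ring,col),(c-a*L/2+ring,col)]+[(np.array([c-a*L/2+ring[k],c+a*L/2+ring[k]]),col) for k in (0,9,18)]
E
python3 - <<'E'
from ov import *
for n in ["top","side"]:
    c=robot.get_calibration(n); R=cv2.Rodrigues(c["rvec"])[0]; print(n,"cam pos",(-R.T@c["tvec"]).round(),"axis",R[2].round(3))
r=robot.get_obs()
from scipy.spatial.transform import Rotation as Ro
print(Ro.from_quat(r["ee_rot"]).as_matrix().round(3))
org=np.array([554,240,0]); yaw=np.radians(2.4)
Rz=rotz(yaw); a=Rz@[np.cos(np.pi/6),0,.5]
for n,box,s in [("top",(110,130,110,90),7),("side",(220,70,80,110),5)]:
    im=np.load(f"{n}0.npz")["p"]; polys=[]
    for i in (-1,0,1): polys+=tube_polys(org+Rz@[0,75*i,75],a)
    polys.append((org+(Rz@np.array([[15,-125,199],[15,125,199],[85,125,199],[85,-125,199],[15,-125,199]]).T).T,(255,0,255)))
    draw(n,im,polys,box,s,f"pics/ov_{n}.png")
E
```

```text
top cam pos [ 294.  -57. 1468.] axis [ 0.167  0.01  -0.986]
side cam pos [ 485. -813.  800.] axis [ 0.048  0.72  -0.692]
[[ 0.246  0.     0.969]
 [-0.969 -0.     0.246]
 [ 0.    -1.     0.   ]]
```

View pics/ov_top.png

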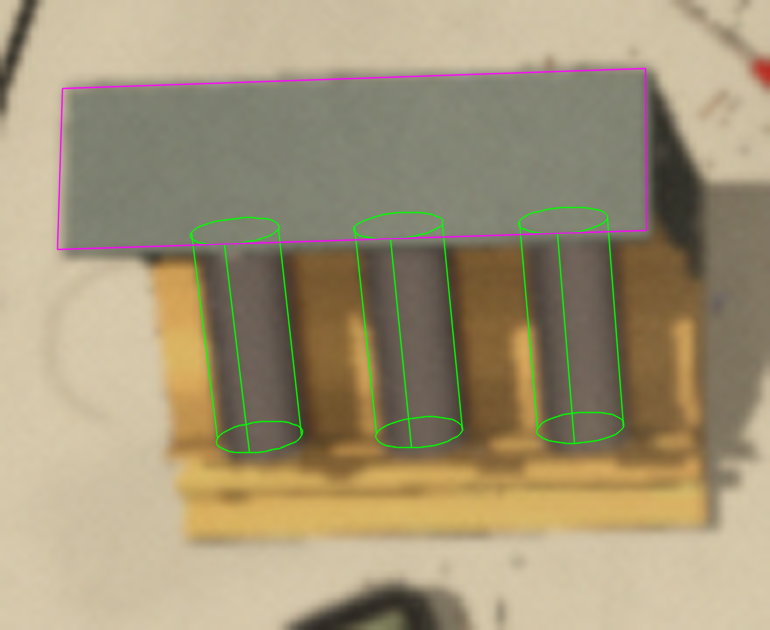

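View pics/ov_side.png

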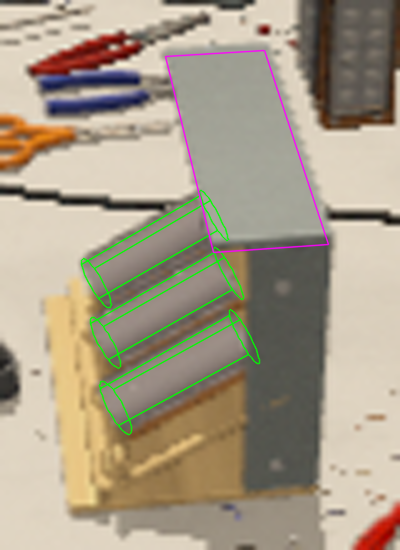

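```bash
cat > fit.py <<'E'
from ov import *
from scipy.optimize import minimize
S=4
def cyl(c,a,r=20,L=100):
    return np.vstack([p for p,_ in tube_polys(c,a,r=r,L=L)[:2]])
def segm(n):
    im=np.load(f"{n}0.npz")["p"]; hsv=cv2.cvtColor(im,cv2.COLOR_RGB2HSV)
    return hsv
if __name__=="__main__":
  M=np.load("masks0.npz")
  for n,keys,box in [("top",["tube_a_0","tube_a_1","tube_a_2"],(110,130,110,90)),("side",["tube_a_2","tube_a_1","tube_a_0"],(220,70,80,110))]:
    x0,y0,w,h=box
    im=np.load(f"{n}0.npz")["p"]
    big=cv2.resize(im[y0:y0+h,x0:x0+w],None,fx=S,fy=S,interpolation=cv2.INTER_CUBIC)
    hsv=cv2.cvtColor(big,cv2.COLOR_RGB2HSV)
    near=np.zeros((384,512),np.uint8)
    for k in keys: near|=M[f"{n}_{k}"].astype(np.uint8)
    near=cv2.resize(cv2.dilate(near,np.ones((5,5)))[y0:y0+h,x0:x0+w],None,fx=S,fy=S,interpolation=cv2.INTER_NEAREST)>0
    seg=(hsv[...,1]<75)&(hsv[...,0]<200)
    cv2.imwrite(f"pics/seg_{n}.png",np.where((seg&near)[...,None],big,0)[:,:,::-1])
    print(n,[hsv[...,1][near&seg].mean(),hsv[...,1][near&~seg].mean()])
E
python3 fit.py
```

```text
top [np.float64(51.05154326602389), np.float64(129.33836500863873)]
side [np.float64(37.405674931129475), np.float64(117.19974554707379)]
```

```bash
python3 -c "
import cv2,numpy as np
a=cv2.imread('pics/seg_top.png');b=cv2.imread('pics/seg_side.png')
h=max(a.shape[0],b.shape[0]);p=lambda i:cv2.copyMakeBorder(i,0,h-i.shape[0],0,5,0)
cv2.imwrite('pics/segs.png',np.hstack([p(a),p(b)]))"
```

```text
(no output)
```

View pics/segs.png

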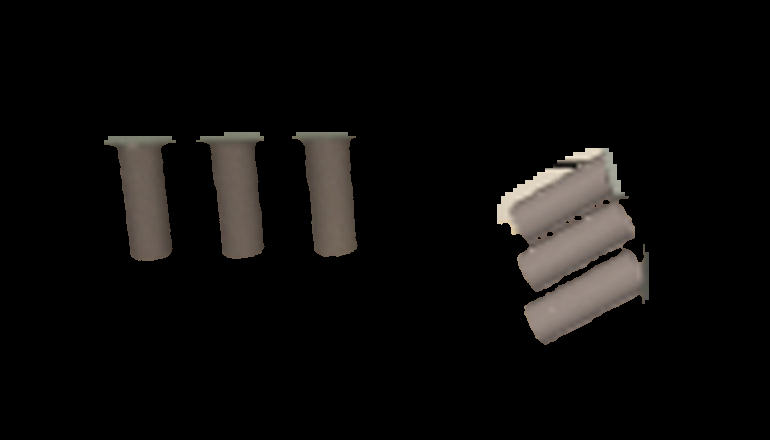

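```bash
cat > fit2.py <<'E'
from fit import *
def run():
  M=np.load("masks0.npz")
  out={}
  for n,keys,box in [("top",["tube_a_0","tube_a_1","tube_a_2"],(110,130,110,90)),("side",["tube_a_2","tube_a_1","tube_a_0"],(220,70,80,110))]:
    x0,y0,w,h=box; s=8
    im=np.load(f"{n}0.npz")["p"]
    big=cv2.resize(im[y0:y0+h,x0:x0+w],None,fx=s,fy=s,interpolation=cv2.INTER_CUBIC)
    hsv=cv2.cvtColor(big,cv2.COLOR_RGB2HSV)
    near=np.zeros((384,512),np.uint8)
    for k in keys: near|=M[f"{n}_{k}"].astype(np.uint8)
    near=cv2.resize(cv2.dilate(near,np.ones((5,5)))[y0:y0+h,x0:x0+w],None,fx=s,fy=s,interpolation=cv2.INTER_NEAREST)>0
    seg=(hsv[...,1]<75)&near&(hsv[...,0]<20)&(hsv[...,2]<190)
    use=np.ones_like(seg)
    if n=="top": use[:2*152]=False; idx=(1,0,-1)
    else: idx=(0,-1); use[:2*200]=False
    def cost(p):
        x,y,yw,dr=p; org=np.array([x,y,0]); Rz=rotz(np.radians(yw)); a=Rz@[np.cos(np.pi/6),0,.5]
        m=np.zeros(seg.shape,np.uint8)
        for i in idx:
            q=(proj(n,cyl(org+Rz@[0,75*i,75],a,r=dr))-[x0,y0]+.5)*s
            hull=cv2.convexHull((q*16).round().astype(np.int32)); cv2.fillConvexPoly(m,hull,1,cv2.LINE_8,4)
        return ((m>0)^seg)[use].sum()
    best=None
    for y in (232,238):
      for yw in (0,2):
        for x in (545,555):
          o=minimize(cost,[x,y,yw,18],method="Nelder-Mead",options=dict(initial_simplex=np.array([[x,y,yw,18]]+[[x+5*(k==0),y+5*(k==1),yw+2*(k==2),18+2*(k==3)] for k in range(4)]),xatol=.05,fatol=1))
          if best is None or o.fun<best.fun: best=o
    print(n,best.x.round(2),best.fun,seg[use].sum()); out[n]=best.x
  return out
if __name__=="__main__": run()
E
python3 fit2.py
```

```text
top [551.04 236.99   2.31  16.81] 1266.0 54250Traceback (most recent call last):
  File "fit2.py", line 32, in <module>
    if __name__=="__main__": run()
                             ~~~^^
  File "fit2.py", line 28, in run
    o=minimize(cost,[x,y,yw,18],method="Nelder-Mead",options=dict(initial_simplex=np.array([[x,y,yw,18]]+[[x+5*(k==0),y+5*(k==1),yw+2*(k==2),18+2*(k==3)] for k in range(4)]),xatol=.05,fatol=1))
    res = _minimize_neldermead(fun, x0, args, callback, bounds=bounds,
                               **options)
    fxr = func(xr)
    fx = function(np.copy(x), *(wrapper_args + args))
  File "fit2.py", line 21, in cost
    q=(proj(n,cyl(org+Rz@[0,75*i,75],a,r=dr))-[x0,y0]+.5)*s
       ~~~~^^^^^^^^^^^^^^^^^^^^^^^^^^^^^^^^^^
  File "h.py", line 18, in proj
    c=robot.get_calibration(n); f=K(c)
ValueError: time passes only in moves, steps and waits
```

```bash
python3 - <<'E'
from rig import robot
import pickle
pickle.dump({n:robot.get_calibration(n) for n in ("top","side")},open("cal.pkl","wb"))
E
sed -i 's/^def K(c)/import pickle\nCAL=pickle.load(open("\.\/cal.pkl","rb"))\ndef K(c)/; s/robot.get_calibration(n)/CAL[n]/' h.py
python3 fit2.py
python3 - <<'E'
from ov import *
im=np.load("top0.npz")["p"]; d=np.load("top0.npz")["d"]
W=cloud("top",d)
for r in (180,):
    for c in range(136,204): print(c,im[r,c],W[r,c].round(0))
E
```

```text
top [551.04 236.99   2.31  16.81] 1266.0 54250
side [552.1  241.98   2.58  18.79] 11818.0 53592
136 [217 181 100] [546. 349.  55.]
137 [218 181 101] [546. 346.  54.]
138 [214 174  96] [547. 344.  48.]
139 [190 155  89] [546. 340.  51.]
140 [124 103  73] [544. 333.  64.]
141 [93 83 72] [541. 325.  82.]
142 [98 88 79] [540. 320.  89.]
143 [102  92  82] [539. 316.  92.]
144 [109  96  86] [540. 314.  88.]
145 [110  98  89] [541. 311.  84.]
146 [113  99  89] [540. 307.  90.]
147 [108  96  87] [540. 303.  90.]
148 [104  92  83] [540. 300.  90.]
149 [94 84 76] [541. 298.  84.]
150 [85 76 68] [541. 296.  82.]
151 [77 64 57] [542. 294.  77.]
152 [82 63 47] [545. 294.  63.]
153 [104  73  41] [547. 294.  49.]
154 [129  94  50] [548. 292.  46.]
155 [136 100  54] [547. 287.  52.]
156 [139 104  57] [548. 285.  46.]
157 [138 104  54] [546. 279.  56.]
158 [139 104  55] [546. 276.  55.]
159 [146 108  57] [547. 274.  50.]
160 [170 132  70] [547. 271.  49.]
161 [196 156  85] [548. 268.  49.]
162 [181 147  85] [549. 266.  44.]
163 [131 107  71] [544. 257.  68.]
164 [90 79 66] [541. 249.  88.]
165 [92 80
[... 621 characters left out ...]
] [548. 195.  51.]
184 [209 165  91] [549. 193.  46.]
185 [203 160  90] [549. 189.  47.]
186 [150 118  74] [544. 181.  74.]
187 [97 80 65] [544. 178.  74.]
188 [86 78 70] [543. 174.  82.]
189 [97 86 76] [542. 170.  87.]
190 [107  94  83] [541. 166.  89.]
191 [109  96  86] [541. 163.  90.]
192 [112  99  87] [541. 159.  91.]
193 [113 100  89] [542. 157.  86.]
194 [113  99  87] [542. 154.  84.]
195 [107  95  85] [543. 151.  84.]
196 [101  90  80] [543. 148.  82.]
197 [91 80 71] [544. 146.  76.]
198 [84 71 58] [547. 145.  60.]
199 [99 76 49] [548. 143.  52.]
200 [128  98  58] [549. 140.  51.]
201 [134 102  58] [549. 137.  50.]
202 [135 104  63] [549. 134.  48.]
203 [133 102  60] [550. 131.  46.]
```

```bash
for t in 90 105 115; do sed "s/hsv\[...,1\]<75/hsv[...,1]<$t/" fit2.py > fit3.py; echo $t; python3 fit3.py; done
python3 - <<'E'
from ov import *
print(deproj("top",[[146.2,180],[169,180],[192.2,180]],z=72).round(1))
# canopy from top & side depth
for n in ("top","side"):
    W=cloud(n,np.load(f"{n}0.npz")["d"]); m=np.load("masks0.npz")[f"{n}_rack_0"]
    P=W[m&(W[...,2]>185)]; print(n,len(P),cv2.minAreaRect(P[:,:2].astype(np.float32)),np.median(P[:,2]))
E
```

```text
90
top [550.42 236.76   2.19  17.76] 1304.0 58046
side [548.61 260.81   3.36  31.3 ] 9910.0 55723
105
top [549.53 236.67   2.16  18.6 ] 1481.0 61631
side [548.6  262.76   2.85  33.32] 8656.0 57781
115
top [549.14 236.71   2.14  19.19] 1535.0 64132
side [549.36 263.46   2.21  34.14] 8183.0 59114
[[542.9 310.7  72. ]
 [543.7 236.6  72. ]
 [544.6 161.8  72. ]]
top 2116 ((601.8425903320312, 238.25350952148438), (77.50495147705078, 249.16844177246094), 2.153439998626709) 205.16255352649955
side 985 ((604.0070190429688, 237.891845703125), (74.87620544433594, 252.592041015625), 2.376023054122925) 206.06595131638403
```

Run:
```python
from ov import *
lay=np.array([480,-128,79.]); Rz=rotz(np.radians(-6.9))
s,c=np.sin(np.radians(12)),np.cos(np.radians(12))
def rp(p): # board coords relative to lay: x, up-slope dist, normal
    x,u,w=p; return lay+Rz@np.array([x,u*c-w*s,u*s+w*c])
L=lambda pts,col:(np.array([rp(p) for p in pts]),col)
box=np.array([651,-127,0]); Rb=rotz(np.radians(-2.3))
bp=lambda a,b,z:np.array([box+Rb@np.array([x,y,z]) for x,y in [(-a,-b),(a,-b),(a,b),(-a,b),(-a,-b)]])
polys=[L([(-62.5,0,0),(62.5,0,0)],(255,0,0)),L([(-62.5,80,0),(-62.5,-158,0)],(0,255,0)),L([(62.5,80,0),(62.5,-158,0)],(0,255,0)),
 L([(-62.5,80,18),(-62.5,-158,18)],(0,160,0)),L([(62.5,80,18),(62.5,-158,18)],(0,160,0)),L([(-68,80,18),(68,80,18)],(0,160,0)),
 (bp(67.5,65,45),(255,0,255)),(bp(62.5,60,5),(255,255,0))]
for n,b,sc in [("top",(245,120,135,120),5.5),("side",(185,170,150,150),5)]:
    im=np.load(f"{n}0.npz")["p"]
    x0,y0,w,h=b; sc=5
    draw(n,im,polys,b,sc,f"pics/ovr_{n}.png")
```

```text
(no output)
```

View pics/ovr_top.png

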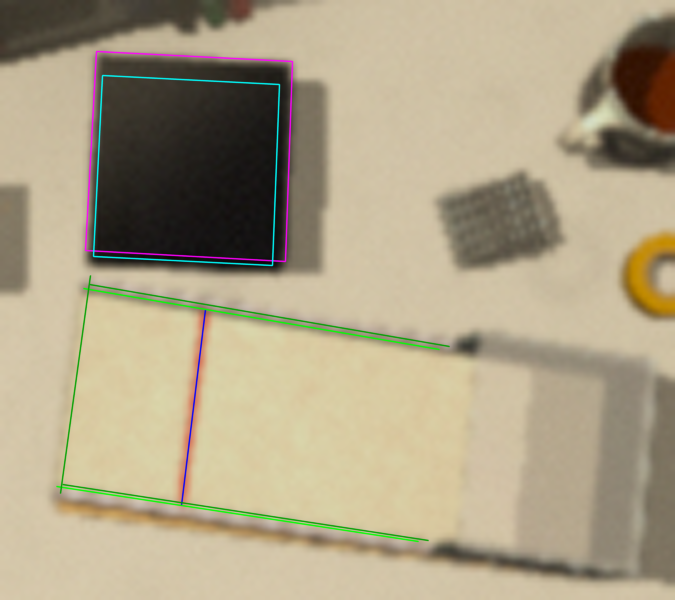

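View pics/ovr_side.png

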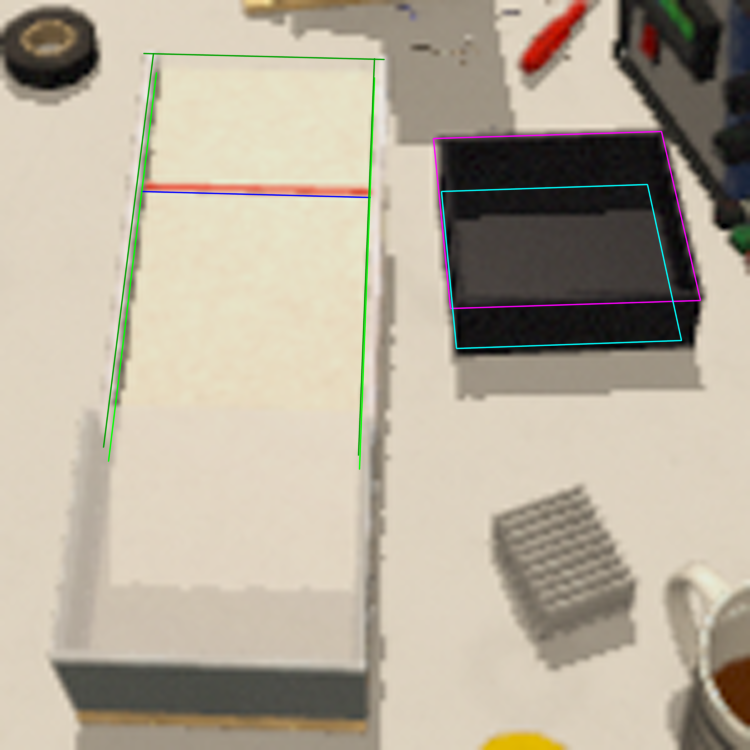

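```bash
cat > plan.py <<'E'
"""usage: plan.py target[:back mm] ... -> suggested rows from present pose through the waypoints"""
import sys, math
from h import *
from scipy.spatial.transform import Rotation as Ro
from ov import rotz
def frame(z,y): # tool axes columns
    z=z/np.linalg.norm(z); y=y/np.linalg.norm(y); return np.c_[np.cross(y,z),y,z]
YR=np.radians(2.2); RR=rotz(YR); RACK=np.array([550.3,236.6,0])
DEPTH=8
a=RR@[math.cos(math.pi/6),0,.5]; d=RR@[.5,0,-math.cos(math.pi/6)]
T={}
for k,i in (("L",1),("M",0),("R",-1)):
    T[k]=(RACK+RR@[0,75*i,75]+DEPTH*d,frame(a,d))
YP=np.radians(-6.8); RP=rotz(YP); LAY=np.array([480.7,-127.3,79])
s,c=math.sin(math.radians(12)),math.cos(math.radians(12))
n=RP@[0,-s,c]
T["lay"]=(LAY+(20+1-DEPTH)*n,frame(RP@[1,0,0],-n))
RB=rotz(np.radians(-2.3)); BOX=np.array([651,-128,0])
def boxpose(dy=0,h=5+20+2-DEPTH): return (BOX+RB@[0,dy,h],frame(RB@[1,0,0],np.array([0,0,-1.])))
T["box"]=boxpose()
def wp(w):
    # name[:back][@dx,dy,dz world]
    off=np.zeros(3)
    if "@" in w: w,o=w.split("@"); off=np.array([float(v) for v in o.split(",")])
    nm,*b=w.split(":"); p,R=T[nm]; p=p+off
    if b: p=p-R[:,1]*float(b[0])
    return p,R
if __name__=="__main__":
    o=robot.get_obs(); p=np.array(o["eef_pos"]); R=Ro.from_quat(o["ee_rot"]).as_matrix()
    print("t",round(o["t"],2),"p",p.round(1),"open",round(o["opening"],3),"F",np.round(o["ft_force"],1),"q",np.round(o["joint_positions"],2))
    rows=[];
    for w in sys.argv[1:]:
        step=60
        if "/" in w: w,st=w.split("/"); step=float(st)
        tp,tR=wp(w)
        dp=tp-p; dr=Ro.from_matrix(R.T@tR).as_rotvec()
        N=max(1,math.ceil(np.linalg.norm(dp)/step),math.ceil(np.degrees(np.linalg.norm(dr))/10.0))
        print(w,tp.round(1),"d",dp.round(1),"rot deg",np.degrees(dr).round(1),N,"rows")
        for k in range(N):
            sl=np.round(R.T@((tp-p)/(N-k))/1000,3); rv=np.round(Ro.from_matrix(R.T@tR).as_rotvec()/(N-k),3)
            rows.append('{"slide":[%g,%g,%g],"rotation":[%g,%g,%g]}'%(*sl,*rv))
            p=p+R@sl*1000; R=R@Ro.from_rotvec(rv).as_matrix()
        rows.append("")
    for r in rows: print(r)
E
python3 plan.py R:110
```

```text
t 1.1 p [ 147.7 -581.6  222.7] open 1.0 F [0.4 0.  0.1] q [-1.38  0.09  1.23  0.    1.82 -0.06]
R:110 [502.2 159.7 163.3] d [354.5 741.3 -59.3] rot deg [29.9 11.8 -3.2] 14 rows
{"slide":[-0.045,0.004,0.038],"rotation":[0.037,0.015,-0.004]}
{"slide":[-0.046,0.005,0.037],"rotation":[0.037,0.015,-0.004]}
{"slide":[-0.046,0.007,0.036],"rotation":[0.037,0.015,-0.004]}
{"slide":[-0.047,0.008,0.035],"rotation":[0.037,0.015,-0.004]}
{"slide":[-0.047,0.009,0.034],"rotation":[0.037,0.015,-0.004]}
{"slide":[-0.048,0.01,0.033],"rotation":[0.037,0.015,-0.004]}
{"slide":[-0.048,0.011,0.031],"rotation":[0.037,0.014,-0.004]}
{"slide":[-0.049,0.012,0.03],"rotation":[0.038,0.015,-0.004]}
{"slide":[-0.049,0.013,0.029],"rotation":[0.037,0.014,-0.004]}
{"slide":[-0.05,0.013,0.028],"rotation":[0.038,0.015,-0.004]}
{"slide":[-0.05,0.014,0.027],"rotation":[0.037,0.014,-0.004]}
{"slide":[-0.051,0.015,0.026],"rotation":[0.038,0.015,-0.003]}
{"slide":[-0.051,0.016,0.024],"rotation":[0.037,0.014,-0.004]}
{"slide":[-0.052,0.017,0.023],"rotation":[0.038,0.015,-0.003]}
```

```bash
python3 -m crank '[{"slide":[-0.045,0.004,0.038],"rotation":[0.037,0.015,-0.004]},{"slide":[-0.046,0.005,0.037],"rotation":[0.037,0.015,-0.004]},{"slide":[-0.046,0.007,0.036],"rotation":[0.037,0.015,-0.004]},{"slide":[-0.047,0.008,0.035],"rotation":[0.037,0.015,-0.004]},{"slide":[-0.047,0.009,0.034],"rotation":[0.037,0.015,-0.004]}]' 0.364 20; python3 plan.py R:110
```

```text
t: 1.72
eef_pos: [278.4, -312.1, 198.9]
ee_rot: [-0.488, 0.409, -0.501, 0.587]
ft_force: [0.6, 0.5, 1.0]
opening: 0.683
t 1.73 p [ 278.4 -312.1  198.9] open 0.683 F [0.6 0.5 1. ] q [-1.07 -0.51  1.8   0.18  1.77  0.37]
R:110 [502.2 159.7 163.3] d [223.8 471.8 -35.5] rot deg [19.   7.  -2.1] 9 rows
{"slide":[-0.048,0.01,0.032],"rotation":[0.037,0.014,-0.004]}
{"slide":[-0.048,0.011,0.031],"rotation":[0.037,0.014,-0.004]}
{"slide":[-0.049,0.012,0.03],"rotation":[0.037,0.013,-0.004]}
{"slide":[-0.049,0.012,0.029],"rotation":[0.037,0.014,-0.004]}
{"slide":[-0.049,0.013,0.027],"rotation":[0.037,0.013,-0.004]}
{"slide":[-0.05,0.014,0.026],"rotation":[0.036,0.014,-0.004]}
{"slide":[-0.05,0.015,0.025],"rotation":[0.037,0.013,-0.004]}
{"slide":[-0.051,0.016,0.024],"rotation":[0.036,0.014,-0.004]}
{"slide":[-0.051,0.016,0.022],"rotation":[0.037,0.013,-0.004]}
```

```bash
python3 -m crank '[{"slide":[-0.048,0.010,0.032],"rotation":[0.037,0.014,-0.004]},{"slide":[-0.048,0.011,0.031],"rotation":[0.037,0.014,-0.004]},{"slide":[-0.049,0.012,0.030],"rotation":[0.037,0.013,-0.004]},{"slide":[-0.049,0.012,0.029],"rotation":[0.037,0.014,-0.004]},{"slide":[-0.049,0.013,0.027],"rotation":[0.037,0.013,-0.004]}]'
python3 -m crank '[{"slide":[-0.050,0.014,0.026],"rotation":[0.036,0.014,-0.004]},{"slide":[-0.050,0.015,0.025],"rotation":[0.037,0.013,-0.004]},{"slide":[-0.051,0.016,0.024],"rotation":[0.036,0.014,-0.004]},{"slide":[-0.051,0.016,0.022],"rotation":[0.037,0.013,-0.004]}]'; python3 plan.py R:110 R:60/30 R/25
```

```text
t: 2.35
eef_pos: [406.2, -42.4, 180.8]
ee_rot: [-0.413, 0.373, -0.563, 0.61]
ft_force: [1.3, -0.2, -0.0]
opening: 0.681
t: 2.85
eef_pos: [508.5, 175.0, 169.3]
ee_rot: [-0.351, 0.34, -0.607, 0.627]
ft_force: [0.7, -0.9, 0.3]
opening: 0.678
t 2.85 p [508.5 175.  169.3] open 0.678 F [ 0.7 -0.9  0.3] q [ 0.39 -0.57  1.98 -0.19  1.22  1.94]
R:110 [502.2 159.7 163.3] d [ -6.3 -15.3  -5.9] rot deg [-1.5 -0.3  0.2] 1 rows
R:60 [527.2 160.7 120. ] d [ 25.3   0.9 -43.7] rot deg [ 0.  0. -0.] 2 rows
R [557.2 161.8  68.1] d [ 30.3   1.  -52.3] rot deg [ 0.  0. -0.] 3 rows
{"slide":[0.015,0.001,-0.009],"rotation":[-0.027,-0.006,0.003]}

{"slide":[0,0.025,0],"rotation":[0,0,-0]}
{"slide":[0,0.025,0],"rotation":[0,0,-0]}

{"slide":[0,0.02,0],"rotation":[0,0,-0]}
{"slide":[0,0.02,0],"rotation":[0,0,-0]}
{"slide":[0,0.02,0],"rotation":[0,0,-0]}
```

```bash
python3 -m crank '[{"slide":[0.015,0.001,-0.009],"rotation":[-0.027,-0.006,0.003]},{"slide":[0,0,0],"rotation":[0,0,0]}]'; python3 plan.py R:110 R:40/30
python3 - <<'E'
from ov import *
import plan
from scipy.spatial.transform import Rotation as Ro
o=robot.get_obs(); R=Ro.from_quat(o["ee_rot"]).as_matrix(); p=o["eef_pos"]
P=lambda v:p+R@np.array(v,float)
L=[(np.array([P([0,0,0]),P([0,120,0])]),(0,255,0)),(np.array([P([-30,0,0]),P([30,0,0])]),(255,0,0))]
for n,b,s in [("top",(120,110,140,120),5),("side",(180,50,140,130),5)]:
    im,_=robot.snapshot(n); draw(n,im,L,b,s,f"pics/pre_{n}.png")
E
```

```text
t: 3.1
eef_pos: [500.3, 166.4, 160.8]
ee_rot: [-0.364, 0.346, -0.596, 0.627]
ft_force: [0.5, 0.3, 0.5]
opening: 0.682
t 3.1 p [500.3 166.4 160.8] open 0.682 F [0.5 0.3 0.5] q [ 0.36 -0.58  1.99 -0.16  1.24  1.89]
R:110 [502.2 159.7 163.3] d [ 1.9 -6.7  2.5] rot deg [ 0.3  0.6 -0.3] 1 rows
R:40 [537.2 161.  102.7] d [ 34.4   1.5 -60.4] rot deg [ 0. -0.  0.] 3 rows
{"slide":[0.007,-0.001,0.003],"rotation":[0.005,0.011,-0.006]}

{"slide":[-0,0.023,-0],"rotation":[0,-0,0]}
{"slide":[-0,0.023,-0],"rotation":[0,-0,0]}
{"slide":[-0,0.024,-0],"rotation":[0,-0,0]}
```

View pics/pre_side.png

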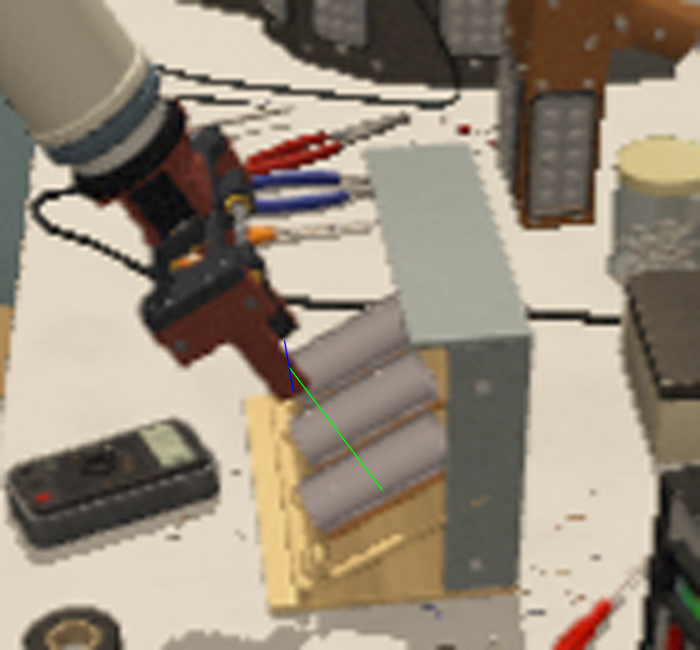

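View pics/pre_top.png

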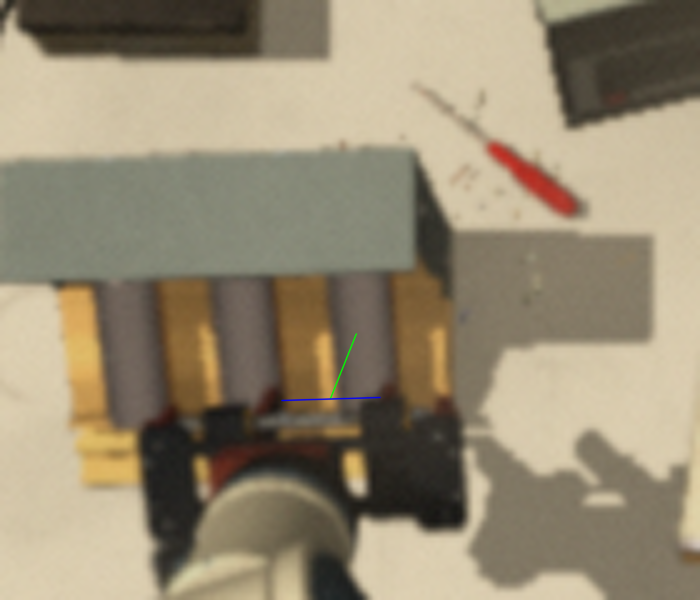

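The side view shows the gripper square to the near tube, with its fingertips at about (290,375) in the crop. The top view shows the TCP about 7 mm left of the right-hand tube, which agrees with the plan. I'll correct that and go in.

```bash
python3 -m crank '[{"slide":[0.007,-0.001,0.003],"rotation":[0.005,0.011,-0.006]},{"slide":[0,0.022,0],"rotation":[0,0,0]},{"slide":[0,0.023,0],"rotation":[0,0,0]},{"slide":[0,0.010,0],"rotation":[0,0,0]},{"slide":[0,0,0],"rotation":[0,0,0]}]'; python3 plan.py R:20/20 R/10
```

```text
t: 3.82
eef_pos: [534.2, 154.5, 120.3]
ee_rot: [-0.354, 0.347, -0.606, 0.622]
ft_force: [-0.4, 0.1, 0.2]
opening: 0.683
t 3.83 p [534.2 154.5 120.3] open 0.683 F [-0.4  0.1  0.2] q [ 0.31 -0.5   2.01 -0.16  1.12  1.89]
R:20 [547.2 161.4  85.4] d [ 13.    6.9 -34.9] rot deg [-0.6 -0.8  0.3] 2 rows
R [557.2 161.8  68.1] d [  9.6  -0.1 -17.3] rot deg [ 0. -0. -0.] 2 rows
{"slide":[-0.003,0.018,-0.003],"rotation":[-0.005,-0.007,0.002]}
{"slide":[-0.004,0.019,-0.003],"rotation":[-0.006,-0.006,0.003]}

{"slide":[0,0.01,-0],"rotation":[0,-0,-0]}
{"slide":[0,0.01,-0],"rotation":[0,-0,-0]}
```

```bash
python3 -m crank '[{"slide":[-0.007,0.002,-0.005],"rotation":[-0.011,-0.013,0.005]},{"slide":[0,0,0],"rotation":[0,0,0]}]'; python3 plan.py R:20/20 R/10;  python3 plan.py R:20/20 R/10
```

```text
t: 4.08
eef_pos: [530.9, 161.6, 117.8]
ee_rot: [-0.359, 0.347, -0.601, 0.624]
ft_force: [-1.7, -0.1, 0.5]
opening: 0.684
t 4.08 p [530.9 161.6 117.8] open 0.684 F [-1.7 -0.1  0.5] q [ 0.32 -0.49  2.01 -0.16  1.12  1.89]
R:20 [547.2 161.4  85.4] d [ 16.3  -0.2 -32.4] rot deg [-0.1 -0.  -0.1] 2 rows
R [557.2 161.8  68.1] d [ 10.    0.5 -17.5] rot deg [-0.  0. -0.] 3 rows
{"slide":[0,0.018,-0.001],"rotation":[-0.001,-0,-0.001]}
{"slide":[0.001,0.018,-0.001],"rotation":[-0,-0.001,-0]}

{"slide":[-0,0.007,-0],"rotation":[-0,0,-0]}
{"slide":[-0,0.007,-0],"rotation":[-0,0,-0]}
{"slide":[-0,0.006,-0],"rotation":[-0,0,-0]}

t 4.08 p [530.9 161.6 117.8] open 0.684 F [-1.7 -0.1  0.5] q [ 0.32 -0.49  2.01 -0.16  1.12  1.89]
R:20 [547.2 161.4  85.4] d [ 16.3  -0.2 -32.4] rot deg [-0.1 -0.  -0.1] 2 rows
R [557.2 161.8  68.1] d [ 10.    0.5 -17.5] rot deg [-0.  0. -0.] 3 rows
{"slide":[0,0.018,-0.001],"rotation":[-0.001,-0,-0.001]}
{"slide":[0.001,0.018,-0.001],"rotation":[-0,-0.001,-0]}

{"slide":[-0,0.007,-0],"rotation":[-0,0,-0]}
{"slide":[-0,0.007,-0],"rotation":[-0,0,-0]}
{"slide":[-0,0.006,-0],"rotation":[-0,0,-0]}
```

Aligned laterally; now moving down.

```bash
python3 -m crank '[{"slide":[0,0.018,-0.001],"rotation":[0,0,0]},{"slide":[0,0.018,0],"rotation":[0,0,0]},{"slide":[0,0.004,0],"rotation":[0,0,0]},{"slide":[0,0,0],"rotation":[0,0,0]}]'; python3 plan.py R/10
```

```text
t: 4.58
eef_pos: [551.2, 163.9, 85.7]
ee_rot: [-0.358, 0.345, -0.601, 0.626]
ft_force: [-1.0, -0.0, 0.5]
opening: 0.682
t 4.58 p [551.2 163.9  85.7] open 0.682 F [-1.  -0.   0.5] q [ 0.31 -0.42  2.01 -0.16  1.04  1.89]
R [557.2 161.8  68.1] d [  6.   -2.1 -17.7] rot deg [-0.4  0.  -0.2] 2 rows
{"slide":[0.001,0.009,-0.002],"rotation":[-0.003,0,-0.002]}
{"slide":[0.001,0.009,-0.002],"rotation":[-0.003,0,-0.001]}
```

```bash
python3 -m crank '[{"slide":[0.001,0.009,-0.002],"rotation":[-0.003,0,-0.002]},{"slide":[0.001,0.006,-0.002],"rotation":[-0.003,0,-0.001]},{"slide":[0,0,0],"rotation":[0,0,0]}]'; python3 plan.py R/10
```

```text
t: 4.95
eef_pos: [555.9, 162.3, 71.5]
ee_rot: [-0.36, 0.346, -0.601, 0.625]
ft_force: [0.8, -1.1, 0.4]
opening: 0.684
t 4.95 p [555.9 162.3  71.5] open 0.684 F [ 0.8 -1.1  0.4] q [ 0.3  -0.39  2.02 -0.16  1.01  1.89]
R [557.2 161.8  68.1] d [ 1.3 -0.5 -3.4] rot deg [-0.1  0.  -0. ] 1 rows
{"slide":[0.001,0.004,-0.001],"rotation":[-0.002,0.001,-0]}
```

```bash
python3 -m crank '[{"slide":[0,0.003,-0.001],"rotation":[-0.001,0,0]},{"slide":[0,0,0],"rotation":[0,0,0]}]' ; python3 -m crank '[{"slide":[0,0,0],"rotation":[0,0,0]},{"slide":[0,0,0],"rotation":[0,0,0]},{"slide":[0,0,0],"rotation":[0,0,0]},{"slide":[0,0,0],"rotation":[0,0,0]}]' -1 25; python3 plan.py R R:30
```

```text
t: 5.2
eef_pos: [556.6, 162.3, 68.3]
ee_rot: [-0.36, 0.346, -0.6, 0.624]
ft_force: [0.4, -0.1, 0.2]
opening: 0.686
t: 5.7
eef_pos: [556.6, 163.3, 68.9]
ee_rot: [-0.359, 0.346, -0.6, 0.625]
ft_force: [-0.3, 0.3, -0.7]
opening: 0.45
t 5.7 p [556.6 163.3  68.9] open 0.45 F [-0.3  0.3 -0.7] q [ 0.3  -0.39  2.02 -0.15  1.    1.89]
R [557.2 161.8  68.1] d [ 0.6 -1.5 -0.8] rot deg [-0.1  0.  -0.1] 1 rows
R:30 [542.2 161.2  94.1] d [-15.   -0.1  26. ] rot deg [ 0.  0. -0.] 1 rows
{"slide":[0.002,0.001,0],"rotation":[-0.002,0,-0.002]}

{"slide":[-0.001,-0.03,0],"rotation":[0,0,-0]}
```

```bash
python3 -m crank '[{"slide":[0,-0.015,0],"rotation":[0,0,0]},{"slide":[0,-0.03,0],"rotation":[0,0,0]},{"slide":[0,-0.04,0],"rotation":[0,0,0]},{"slide":[0,-0.03,0],"rotation":[0,0,0]}]'; python3 plan.py R:120 lay:90
```

```text
t: 6.2
eef_pos: [495.1, 158.7, 168.9]
ee_rot: [-0.362, 0.348, -0.6, 0.622]
ft_force: [-0.4, 0.3, -1.4]
opening: 0.45
t 6.2 p [495.1 158.7 168.9] open 0.45 F [-0.4  0.3 -1.4] q [ 0.35 -0.6   1.99 -0.16  1.26  1.89]
R:120 [497.2 159.5 172. ] d [2.1 0.9 3.1] rot deg [0.3 0.  0.1] 1 rows
lay:90 [ 478.2 -148.6  179.7] d [ -18.5 -308.3    7.6] rot deg [-28.9  11.9   9.4] 6 rows
{"slide":[-0.001,-0.002,0.003],"rotation":[0.005,0,0.002]}

{"slide":[0.051,-0.004,-0.004],"rotation":[-0.084,0.035,0.027]}
{"slide":[0.051,-0.005,-0.002],"rotation":[-0.084,0.035,0.027]}
{"slide":[0.051,-0.006,-0.001],"rotation":[-0.084,0.034,0.027]}
{"slide":[0.051,-0.007,0],"rotation":[-0.084,0.035,0.027]}
{"slide":[0.051,-0.009,0.001],"rotation":[-0.084,0.034,0.028]}
{"slide":[0.051,-0.01,0.003],"rotation":[-0.084,0.035,0.027]}
```

```bash
python3 -m crank '[{"slide":[0.050,-0.010,-0.004],"rotation":[-0.084,0.035,0.027]},{"slide":[0.051,-0.010,-0.002],"rotation":[-0.084,0.035,0.027]},{"slide":[0.051,-0.006,-0.001],"rotation":[-0.084,0.034,0.027]},{"slide":[0.051,-0.007,0],"rotation":[-0.084,0.035,0.027]},{"slide":[0.040,-0.009,0.001],"rotation":[-0.084,0.034,0.028]}]'; python3 plan.py lay:90
```

```text
t: 6.82
eef_pos: [472.1, -86.6, 198.0]
ee_rot: [-0.409, 0.538, -0.496, 0.546]
ft_force: [0.2, 0.4, -0.7]
opening: 0.452
t 6.83 p [472.1 -86.6 198. ] open 0.452 F [ 0.2  0.4 -0.7] q [-0.4  -0.29  1.64  0.2   1.76  1.29]
lay:90 [ 478.2 -148.6  179.7] d [  6.1 -61.9 -18.2] rot deg [-4.5  2.8  1.4] 2 rows
{"slide":[0.032,0.004,0.005],"rotation":[-0.04,0.024,0.012]}
{"slide":[0.032,0.003,0.006],"rotation":[-0.039,0.024,0.013]}
```

```bash
python3 -m crank '[{"slide":[0.030,0.004,0.005],"rotation":[-0.036,0.022,0.011]},{"slide":[0.020,0.003,0.006],"rotation":[-0.025,0.018,0.010]},{"slide":[0,0,0],"rotation":[0,0,0]}]'; python3 plan.py lay:60 lay:10/20
```

```text
t: 7.2
eef_pos: [478.8, -141.5, 184.4]
ee_rot: [-0.409, 0.569, -0.483, 0.525]
ft_force: [0.6, 1.4, -2.4]
opening: 0.445
t 7.2 p [ 478.8 -141.5  184.4] open 0.445 F [ 0.6  1.4 -2.4] q [-0.49 -0.16  1.55  0.2   1.8   1.24]
lay:60 [ 478.9 -142.4  150.4] d [  0.1  -0.9 -34. ] rot deg [-1.   0.   0.3] 1 rows
lay:10 [ 480.1 -132.   101.5] d [  0.9  10.7 -48.9] rot deg [-0. -0. -0.] 3 rows
{"slide":[0.008,0.033,-0],"rotation":[-0.017,0.001,0.006]}

{"slide":[-0,0.017,-0],"rotation":[-0,-0,-0]}
{"slide":[-0,0.017,-0],"rotation":[-0,-0,-0]}
{"slide":[-0,0.016,-0],"rotation":[-0,-0,-0]}
```

```bash
python3 -m crank '[{"slide":[0.007,0.030,0],"rotation":[-0.015,0.001,0.005]},{"slide":[0,0.020,0],"rotation":[0,0,0]},{"slide":[0,0.014,0],"rotation":[0,0,0]},{"slide":[0,0.006,0],"rotation":[0,0,0]},{"slide":[0,0,0],"rotation":[0,0,0]}]'; python3 plan.py lay:6
python3 - <<'E'
from ov import *
import plan
from scipy.spatial.transform import Rotation as Ro
o=robot.get_obs(); R=Ro.from_quat(o["ee_rot"]).as_matrix(); p=o["eef_pos"]
n=plan.n; c=p-8*R[:,1]; print("axis height over board by kinematics",((c-plan.LAY)@n).round(1),"along slope",((p-plan.LAY)@plan.RP@[0,1,0]).round(1))
L=tube_polys(c,R[:,2])
for nn,b,s in [("side",(180,150,150,120),5)]:
    im,_=robot.snapshot(nn); draw(nn,im,L,b,s,f"pics/lay1_{nn}.png")
E
```

```text
t: 7.82
eef_pos: [480.7, -131.3, 116.6]
ee_rot: [-0.411, 0.571, -0.479, 0.524]
ft_force: [-0.4, 1.1, -1.0]
opening: 0.446
t 7.83 p [ 480.7 -131.3  116.6] open 0.446 F [-0.4  1.1 -1. ] q [-0.47 -0.14  1.66  0.2   1.69  1.23]
lay:6 [ 480.2 -131.2   97.6] d [ -0.4   0.  -19. ] rot deg [-0.5  0.3  0.2] 1 rows
{"slide":[0.004,0.019,-0.001],"rotation":[-0.008,0.005,0.003]}

axis height over board by kinematics 45.6 along slope -3.9
```

View pics/lay1_side.png

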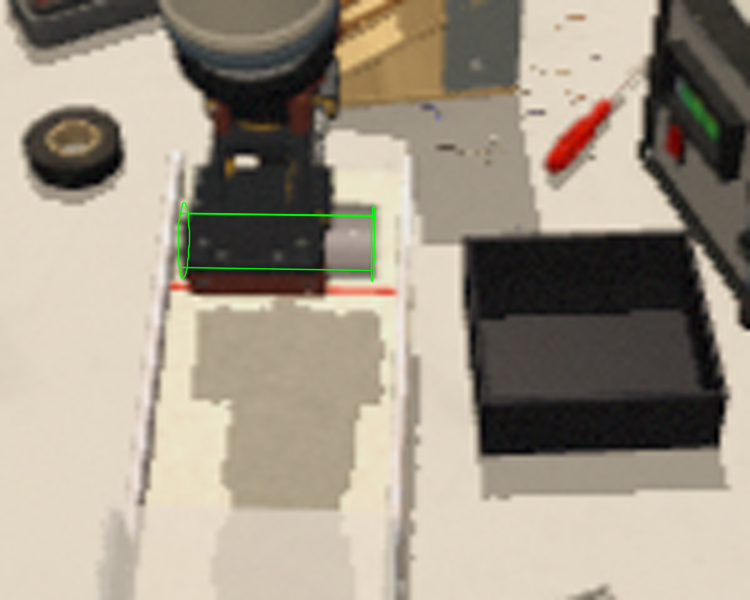

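```bash
python3 -m crank '[{"slide":[0.003,0.012,0],"rotation":[-0.008,0.005,0.003]},{"slide":[0,0.007,0],"rotation":[0,0,0]},{"slide":[0,0,0],"rotation":[0,0,0]}]'; python3 plan.py lay:0
```

```text
t: 8.25
eef_pos: [481.6, -130.8, 97.6]
ee_rot: [-0.411, 0.574, -0.478, 0.522]
ft_force: [0.4, 0.1, -0.9]
opening: 0.449
t 8.25 p [ 481.6 -130.8   97.6] open 0.449 F [ 0.4  0.1 -0.9] q [-0.47 -0.13  1.68  0.2   1.66  1.23]
lay:0 [ 480.4 -130.    91.7] d [-1.3  0.8 -5.9] rot deg [-0.1 -0.   0.1] 1 rows
{"slide":[0.001,0.006,-0.001],"rotation":[-0.002,-0.001,0.001]}
```

```bash
python3 -m crank '[{"slide":[0,0.003,-0.001],"rotation":[-0.002,0,0.001]},{"slide":[0,0.002,0],"rotation":[0,0,0]},{"slide":[0,0,0],"rotation":[0,0,0]}]'; python3 plan.py lay:0
```

```text
t: 8.62
eef_pos: [480.8, -129.7, 92.6]
ee_rot: [-0.411, 0.575, -0.477, 0.522]
ft_force: [-0.1, -0.1, -1.0]
opening: 0.449
t 8.62 p [ 480.8 -129.7   92.6] open 0.449 F [-0.1 -0.1 -1. ] q [-0.47 -0.13  1.69  0.2   1.65  1.23]
lay:0 [ 480.4 -130.    91.7] d [-0.5 -0.2 -0.8] rot deg [-0. -0. -0.] 1 rows
{"slide":[0,0.001,-0],"rotation":[-0,-0.001,-0]}
```

```bash
python3 -m crank '[{"slide":[0,0.001,0],"rotation":[0,0,0]},{"slide":[0,0,0],"rotation":[0,0,0]}]'; python3 -m crank '[{"slide":[0,0.001,0],"rotation":[0,0,0]},{"slide":[0,0,0],"rotation":[0,0,0]}]'; python3 plan.py lay:0
```

```text
t: 8.88
eef_pos: [481.1, -129.7, 92.1]
ee_rot: [-0.411, 0.575, -0.477, 0.522]
ft_force: [-0.9, 0.1, -0.9]
opening: 0.454
t: 9.12
eef_pos: [481.3, -129.7, 92.0]
ee_rot: [-0.411, 0.574, -0.478, 0.522]
ft_force: [0.2, -0.4, -1.2]
opening: 0.45
t 9.12 p [ 481.3 -129.7   92. ] open 0.45 F [ 0.2 -0.4 -1.2] q [-0.47 -0.13  1.69  0.2   1.65  1.23]
lay:0 [ 480.4 -130.    91.7] d [-0.9 -0.3 -0.3] rot deg [-0.1 -0.   0. ] 1 rows
{"slide":[0,0,-0.001],"rotation":[-0.002,-0,0.001]}
```

```bash
python3 -m crank '[{"slide":[0,0.002,0],"rotation":[0,0,0]},{"slide":[0,0,0],"rotation":[0,0,0]}]'; python3 plan.py lay:0
python3 - <<'E'
from ov import *
im,_=robot.snapshot("side"); draw("side",im,[],(190,170,100,80),7,"pics/lay2_side.png")
E
```

```text
t: 9.38
eef_pos: [481.5, -129.7, 92.1]
ee_rot: [-0.411, 0.574, -0.478, 0.523]
ft_force: [0.9, -0.1, -1.5]
opening: 0.452
t 9.38 p [ 481.5 -129.7   92.1] open 0.452 F [ 0.9 -0.1 -1.5] q [-0.47 -0.13  1.69  0.2   1.65  1.23]
lay:0 [ 480.4 -130.    91.7] d [-1.2 -0.2 -0.4] rot deg [-0.2 -0.   0.1] 1 rows
{"slide":[0,0,-0.001],"rotation":[-0.004,-0,0.002]}
```

View pics/lay2_side.png

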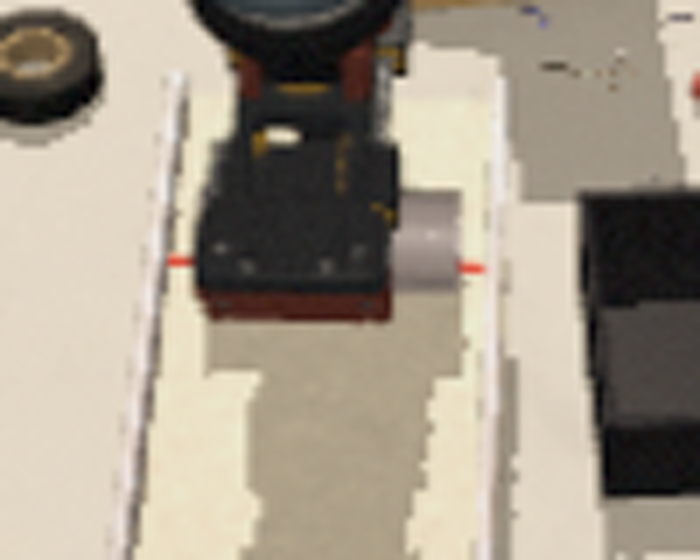

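```bash
python3 -m crank '[{"slide":[0,0.003,-0.001],"rotation":[-0.003,0,0.001]}]'; python3 -m crank '[{"slide":[0,0.000,0],"rotation":[0,0,0]}]'; python3 plan.py lay:0
```

```text
t: 9.55
eef_pos: [481.6, -129.7, 91.8]
ee_rot: [-0.411, 0.573, -0.479, 0.523]
ft_force: [-4.1, -3.2, 22.4]
opening: 0.45
t: 9.68
eef_pos: [481.9, -129.8, 92.2]
ee_rot: [-0.411, 0.573, -0.479, 0.523]
ft_force: [-0.7, -0.1, -0.9]
opening: 0.45
t 9.68 p [ 481.9 -129.8   92.2] open 0.45 F [-0.7 -0.1 -0.9] q [-0.47 -0.13  1.69  0.2   1.64  1.23]
lay:0 [ 480.4 -130.    91.7] d [-1.5 -0.1 -0.5] rot deg [-0.3  0.   0.1] 1 rows
{"slide":[0,0,-0.001],"rotation":[-0.005,0.001,0.002]}
```

Contact is felt: 22 N at the end of the row, relaxed again after it. The picture shows the tube over the red line, centred between the rails. Releasing now and rising.

```bash
python3 -m crank '[{"slide":[0,0,0],"rotation":[0,0,0]},{"slide":[0,0,0],"rotation":[0,0,0]}]' 0.364; python3 -m crank '[{"slide":[0,-0.012,0],"rotation":[0,0,0]},{"slide":[0,-0.03,0],"rotation":[0,0,0]},{"slide":[0,-0.04,0],"rotation":[0,0,0]},{"slide":[0,-0.01,0],"rotation":[0,0,0]}]'
python3 - <<'E'
from ov import *
for n,b,s in [("side",(180,150,110,170),3),("top",(245,160,140,80),5)]:
    im,_=robot.snapshot(n); draw(n,im,[],b,s,f"pics/rel1_{n}.png")
a=cv2.imread("pics/rel1_side.png");b=cv2.imread("pics/rel1_top.png")
E
```

```text
t: 9.93
eef_pos: [481.7, -129.6, 91.3]
ee_rot: [-0.411, 0.573, -0.478, 0.523]
ft_force: [-0.4, 0.2, 0.5]
opening: 0.641
t: 10.42
eef_pos: [478.4, -148.5, 183.5]
ee_rot: [-0.412, 0.574, -0.477, 0.522]
ft_force: [1.8, 0.5, 0.1]
opening: 0.685
```

View pics/rel1_side.png

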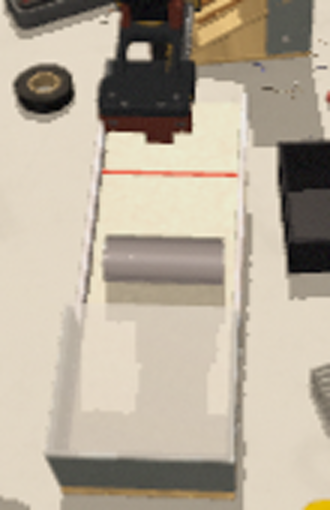

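View pics/rel1_top.png

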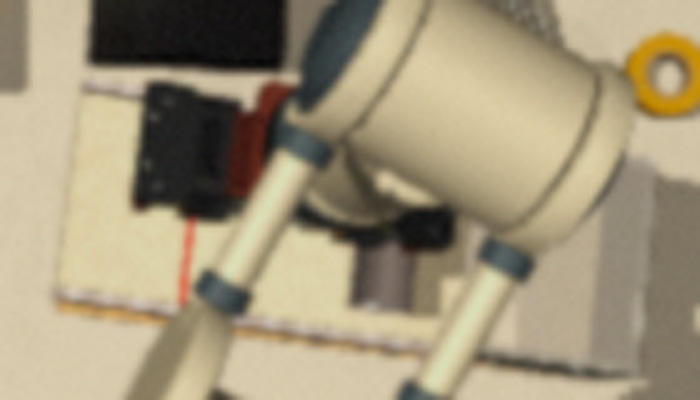

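The tube is rolling down, at about (163,258) in the side crop and well past the red line, so it is good. On to the middle tube.

```bash
python3 plan.py M:115
```

```text
t 10.53 p [ 477.9 -148.   181.3] open 0.682 F [-0.4 -0.6 -0.6] q [-0.5  -0.13  1.54  0.2   1.81  1.23]
M:115 [496.8 234.5 167.7] d [ 18.9 382.5 -13.6] rot deg [ 28.9 -11.9  -9.4] 7 rows
{"slide":[-0.053,0.013,-0.004],"rotation":[0.072,-0.03,-0.023]}
{"slide":[-0.053,0.012,-0.003],"rotation":[0.072,-0.03,-0.023]}
{"slide":[-0.054,0.01,-0.002],"rotation":[0.072,-0.03,-0.024]}
{"slide":[-0.054,0.009,-0.001],"rotation":[0.072,-0.029,-0.023]}
{"slide":[-0.054,0.008,-0.001],"rotation":[0.072,-0.03,-0.024]}
{"slide":[-0.055,0.006,0.001],"rotation":[0.073,-0.029,-0.023]}
{"slide":[-0.054,0.006,0.002],"rotation":[0.072,-0.03,-0.024]}
```

```bash
python3 -m crank '[{"slide":[-0.053,0.013,-0.004],"rotation":[0.072,-0.030,-0.023]},{"slide":[-0.053,0.012,-0.003],"rotation":[0.072,-0.030,-0.023]},{"slide":[-0.054,0.010,-0.002],"rotation":[0.072,-0.030,-0.024]},{"slide":[-0.054,0.009,-0.001],"rotation":[0.072,-0.029,-0.023]},{"slide":[-0.050,0.008,-0.001],"rotation":[0.072,-0.030,-0.024]}]'; python3 plan.py M:110
```

```text
t: 11.15
eef_pos: [490.3, 125.3, 159.0]
ee_rot: [-0.378, 0.418, -0.57, 0.598]
ft_force: [0.8, -0.3, -0.0]
opening: 0.68
t 11.15 p [490.3 125.3 159. ] open 0.68 F [ 0.8 -0.3 -0. ] q [ 0.19 -0.54  1.93 -0.    1.37  1.77]
M:110 [499.3 234.6 163.3] d [  9.1 109.3   4.3] rot deg [ 8.5 -3.7 -2.6] 2 rows
{"slide":[-0.055,0.003,0.004],"rotation":[0.074,-0.032,-0.023]}
{"slide":[-0.054,0.002,0.005],"rotation":[0.074,-0.033,-0.022]}
```

```bash
python3 -m crank '[{"slide":[-0.054,-0.002,0.002],"rotation":[0.070,-0.032,-0.022]},{"slide":[-0.040,0,0.003],"rotation":[0.050,-0.022,-0.015]},{"slide":[0,0,0],"rotation":[0,0,0]}]'; python3 plan.py M:110 M:60
```

```text
t: 11.52
eef_pos: [488.4, 225.9, 160.2]
ee_rot: [-0.368, 0.358, -0.592, 0.622]
ft_force: [0.5, -0.1, 0.1]
opening: 0.687
t 11.53 p [488.4 225.9 160.2] open 0.687 F [ 0.5 -0.1  0.1] q [ 0.5  -0.5   1.93 -0.21  1.27  2.05]
M:110 [499.3 234.6 163.3] d [10.9  8.7  3.1] rot deg [ 1.8  0.  -0.6] 1 rows
M:60 [524.3 235.6 120. ] d [ 25.2   1.2 -42.8] rot deg [ 0. -0. -0.] 1 rows
{"slide":[-0.008,0.003,0.011],"rotation":[0.031,0.001,-0.01]}

{"slide":[-0,0.05,0],"rotation":[0,-0,-0]}
```

Run:
```python
from ov import *
im,d=robot.snapshot("side"); draw("side",im,[],(180,150,110,170),3,"pics/q1_side.png")
for m in robot.masks_of("tube_a","side")[:5]: print(round(m["p"],2),m["rect"])
```

```text
0.82 [238.6, 117.7, 26.7, 25.3]
0.73 [236.7, 106.0, 21.9, 25.8]
0.51 [231.9, 81.5, 52.8, 89.7]
```

View pics/q1_side.png

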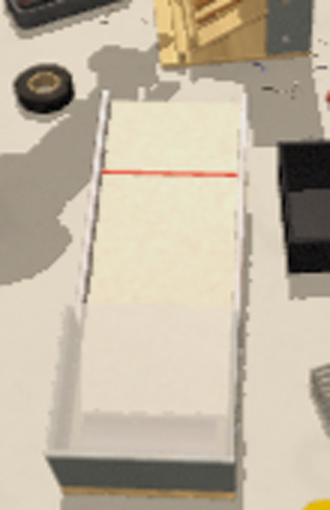

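The ramp's open part is empty and the tube has gone under the cover, which looks milky in this view. I'll confirm that from the top later. Now the middle tube.

```bash
python3 -m crank '[{"slide":[-0.008,0.003,0.010],"rotation":[0.031,0.001,-0.010]},{"slide":[0,0.025,0],"rotation":[0,0,0]},{"slide":[0,0.015,0],"rotation":[0,0,0]},{"slide":[0,0,0],"rotation":[0,0,0]}]'; python3 plan.py M:45
```

```text
t: 12.12
eef_pos: [523.3, 227.7, 127.2]
ee_rot: [-0.357, 0.348, -0.606, 0.62]
ft_force: [-0.1, 0.0, -0.6]
opening: 0.681
t 12.12 p [523.3 227.7 127.2] open 0.681 F [-0.1  0.  -0.6] q [ 0.49 -0.42  1.94 -0.25  1.15  2.08]
M:45 [531.8 235.9 107. ] d [  8.5   8.2 -20.1] rot deg [-0.2 -0.7  0.5] 1 rows
{"slide":[-0.008,0.022,-0.003],"rotation":[-0.003,-0.012,0.008]}
```

```bash
python3 -m crank '[{"slide":[-0.008,0.003,-0.003],"rotation":[-0.003,-0.012,0.008]},{"slide":[0,0,0],"rotation":[0,0,0]}]'; python3 plan.py M:45
```

```text
t: 12.38
eef_pos: [522.5, 235.7, 124.0]
ee_rot: [-0.36, 0.347, -0.601, 0.624]
ft_force: [-0.6, -0.0, -0.4]
opening: 0.68
t 12.38 p [522.5 235.7 124. ] open 0.68 F [-0.6 -0.  -0.4] q [ 0.5  -0.41  1.93 -0.25  1.15  2.08]
M:45 [531.8 235.9 107. ] d [  9.3   0.2 -17. ] rot deg [-0.1 -0.1 -0. ] 1 rows
{"slide":[0,0.019,-0],"rotation":[-0.001,-0.001,-0]}
```

```bash
python3 -m crank '[{"slide":[0,0.02,0],"rotation":[0,0,0]},{"slide":[0,0.02,0],"rotation":[0,0,0]},{"slide":[0,0.010,0],"rotation":[0,0,0]},{"slide":[0,0,0],"rotation":[0,0,0]}]'; python3 plan.py M
```

```text
t: 12.88
eef_pos: [549.1, 238.3, 83.8]
ee_rot: [-0.357, 0.346, -0.601, 0.626]
ft_force: [-1.5, 0.9, 0.4]
opening: 0.683
t 12.88 p [549.1 238.3  83.8] open 0.683 F [-1.5  0.9  0.4] q [ 0.48 -0.32  1.94 -0.25  1.04  2.08]
M [554.3 236.8  68.1] d [  5.2  -1.5 -15.7] rot deg [-0.4 -0.1 -0.2] 1 rows
{"slide":[0.002,0.016,-0.003],"rotation":[-0.007,-0.001,-0.003]}
```

```bash
python3 -m crank '[{"slide":[0.001,0.010,-0.002],"rotation":[-0.007,-0.001,-0.003]},{"slide":[0,0.006,0],"rotation":[0,0,0]},{"slide":[0,0,0],"rotation":[0,0,0]}]'; python3 plan.py M
```

```text
t: 13.25
eef_pos: [556.2, 238.0, 69.9]
ee_rot: [-0.36, 0.346, -0.6, 0.625]
ft_force: [0.1, 0.1, 0.1]
opening: 0.685
t 13.25 p [556.2 238.   69.9] open 0.685 F [0.1 0.1 0.1] q [ 0.47 -0.28  1.94 -0.25  1.02  2.08]
M [554.3 236.8  68.1] d [-1.9 -1.2 -1.8] rot deg [-0.1 -0.  -0.1] 1 rows
{"slide":[0.001,0.001,-0.003],"rotation":[-0.001,-0,-0.001]}
```

```bash
python3 -m crank '[{"slide":[0.001,0,-0.002],"rotation":[0,0,0]},{"slide":[0,0,0],"rotation":[0,0,0]},{"slide":[0,0,0],"rotation":[0,0,0]},{"slide":[0,0,0],"rotation":[0,0,0]}]' -1 25; python3 plan.py M M:30
```

```text
t: 13.75
eef_pos: [554.2, 238.1, 69.6]
ee_rot: [-0.359, 0.347, -0.6, 0.625]
ft_force: [0.4, -0.1, -1.5]
opening: 0.446
t 13.75 p [554.2 238.1  69.6] open 0.446 F [ 0.4 -0.1 -1.5] q [ 0.47 -0.29  1.94 -0.25  1.02  2.08]
M [554.3 236.8  68.1] d [ 0.1 -1.4 -1.6] rot deg [-0.1 -0.  -0.2] 1 rows
M:30 [539.3 236.2  94.1] d [-14.5  -0.9  25.8] rot deg [-0. -0. -0.] 1 rows
{"slide":[0.001,0.001,-0.001],"rotation":[-0.002,-0,-0.003]}

{"slide":[0,-0.03,0],"rotation":[-0,-0,-0]}
```

```bash
python3 -m crank '[{"slide":[0,-0.015,0],"rotation":[0,0,0]},{"slide":[0,-0.03,0],"rotation":[0,0,0]},{"slide":[0,-0.04,0],"rotation":[0,0,0]},{"slide":[0,-0.03,0],"rotation":[0,0,0]}]'; python3 plan.py lay:90
```

```text
t: 14.25
eef_pos: [492.9, 232.8, 169.5]
ee_rot: [-0.362, 0.348, -0.6, 0.622]
ft_force: [0.1, 0.6, -0.9]
opening: 0.449
t 14.25 p [492.9 232.8 169.5] open 0.449 F [ 0.1  0.6 -0.9] q [ 0.53 -0.49  1.91 -0.25  1.26  2.08]
lay:90 [ 478.2 -148.6  179.7] d [ -14.7 -381.4   10.2] rot deg [-28.6  11.8   9.5] 7 rows
{"slide":[0.054,-0.003,-0.003],"rotation":[-0.071,0.029,0.024]}
{"slide":[0.054,-0.004,-0.002],"rotation":[-0.071,0.03,0.024]}
{"slide":[0.054,-0.006,-0],"rotation":[-0.072,0.03,0.024]}
{"slide":[0.054,-0.007,0.001],"rotation":[-0.071,0.029,0.023]}
{"slide":[0.054,-0.008,0.002],"rotation":[-0.072,0.03,0.024]}
{"slide":[0.054,-0.01,0.003],"rotation":[-0.071,0.029,0.023]}
{"slide":[0.054,-0.011,0.003],"rotation":[-0.072,0.03,0.024]}
```

```bash
python3 -m crank '[{"slide":[0.050,-0.010,-0.004],"rotation":[-0.071,0.029,0.024]},{"slide":[0.054,-0.008,-0.002],"rotation":[-0.071,0.030,0.024]},{"slide":[0.054,-0.006,0],"rotation":[-0.072,0.030,0.024]},{"slide":[0.054,-0.007,0.001],"rotation":[-0.071,0.029,0.023]},{"slide":[0.054,-0.008,0.002],"rotation":[-0.072,0.030,0.024]}]'; python3 plan.py lay:90
```

```text
t: 14.88
eef_pos: [473.7, -35.6, 195.3]
ee_rot: [-0.402, 0.511, -0.512, 0.562]
ft_force: [0.6, 1.1, -1.9]
opening: 0.447
t 14.88 p [473.7 -35.6 195.3] open 0.447 F [ 0.6  1.1 -1.9] q [-0.29 -0.39  1.73  0.2   1.68  1.37]
lay:90 [ 478.2 -148.6  179.7] d [   4.4 -113.   -15.6] rot deg [-8.2  4.3  2.3] 2 rows
{"slide":[0.057,-0.001,0.005],"rotation":[-0.072,0.037,0.02]}
{"slide":[0.056,-0.002,0.007],"rotation":[-0.071,0.038,0.021]}
```

```bash
python3 -m crank '[{"slide":[0.054,0,0.004],"rotation":[-0.065,0.034,0.018]},{"slide":[0.036,0,0.005],"rotation":[-0.050,0.030,0.016]},{"slide":[0,0,0],"rotation":[0,0,0]}]'; python3 plan.py lay:40
```

```text
t: 15.25
eef_pos: [475.9, -132.8, 183.0]
ee_rot: [-0.407, 0.566, -0.486, 0.526]
ft_force: [-0.0, 0.2, -2.1]
opening: 0.45
t 15.25 p [ 475.9 -132.8  183. ] open 0.45 F [-0.   0.2 -2.1] q [-0.48 -0.18  1.58  0.2   1.79  1.25]
lay:40 [ 479.4 -138.2  130.8] d [  3.5  -5.5 -52.2] rot deg [-1.5  0.1  0.5] 1 rows
{"slide":[0.015,0.05,0.003],"rotation":[-0.027,0.002,0.008]}
```

```bash
python3 -m crank '[{"slide":[0.010,0.025,0.003],"rotation":[-0.024,0.002,0.008]},{"slide":[0.003,0.025,0],"rotation":[0,0,0]},{"slide":[0,0.015,0],"rotation":[0,0,0]},{"slide":[0,0.006,0],"rotation":[0,0,0]},{"slide":[0,0,0],"rotation":[0,0,0]}]'; python3 plan.py lay:6
```

```text
t: 15.88
eef_pos: [480.3, -129.1, 114.4]
ee_rot: [-0.411, 0.571, -0.479, 0.525]
ft_force: [-0.1, 0.7, -1.5]
opening: 0.448
t 15.88 p [ 480.3 -129.1  114.4] open 0.448 F [-0.1  0.7 -1.5] q [-0.47 -0.15  1.67  0.2   1.68  1.23]
lay:6 [ 480.2 -131.2   97.6] d [ -0.1  -2.1 -16.8] rot deg [-0.5  0.3  0.2] 1 rows
{"slide":[0.006,0.016,-0],"rotation":[-0.009,0.005,0.004]}
```

```bash
python3 -m crank '[{"slide":[0.004,0.012,0],"rotation":[-0.008,0.005,0.003]},{"slide":[0,0.006,0],"rotation":[0,0,0]},{"slide":[0,0.003,0],"rotation":[-0.001,0,0]},{"slide":[0,0,0],"rotation":[0,0,0]}]'; python3 plan.py lay:0
```

```text
t: 16.38
eef_pos: [481.3, -128.9, 93.3]
ee_rot: [-0.412, 0.574, -0.478, 0.522]
ft_force: [-0.6, -0.6, -2.3]
opening: 0.447
t 16.38 p [ 481.3 -128.9   93.3] open 0.447 F [-0.6 -0.6 -2.3] q [-0.47 -0.13  1.69  0.2   1.65  1.23]
lay:0 [ 480.4 -130.    91.7] d [-0.9 -1.  -1.6] rot deg [-0.1  0.   0.1] 1 rows
{"slide":[0.001,0.001,-0.001],"rotation":[-0.002,0,0.001]}
```

```bash
python3 -m crank '[{"slide":[0.001,0.002,0],"rotation":[-0.001,0,0]}]'; python3 -m crank '[{"slide":[0,0.002,0],"rotation":[0,0,0]}]'; python3 plan.py lay:0
```

```text
t: 16.5
eef_pos: [481.4, -129.6, 91.5]
ee_rot: [-0.412, 0.574, -0.478, 0.522]
ft_force: [0.6, -0.0, -0.5]
opening: 0.45
t: 16.62
eef_pos: [481.5, -129.4, 89.8]
ee_rot: [-0.412, 0.574, -0.478, 0.522]
ft_force: [-3.9, -1.1, 6.9]
opening: 0.447
t 16.62 p [ 481.5 -129.4   89.8] open 0.447 F [-3.9 -1.1  6.9] q [-0.47 -0.13  1.69  0.2   1.64  1.23]
lay:0 [ 480.4 -130.    91.7] d [-1.1 -0.6  1.9] rot deg [-0.1  0.   0.1] 1 rows
{"slide":[0,-0.002,-0.001],"rotation":[-0.002,0.001,0.002]}
```

```bash
python3 -m crank '[{"slide":[0,0,0],"rotation":[0,0,0]},{"slide":[0,0,0],"rotation":[0,0,0]}]' 0.364; python3 -m crank '[{"slide":[0,-0.012,0],"rotation":[0,0,0]},{"slide":[0,-0.03,0],"rotation":[0,0,0]},{"slide":[0,-0.03,0],"rotation":[0,0,0]},{"slide":[0,-0.01,0],"rotation":[0,0,0]}]'
python3 - <<'E'
from ov import *
n="side";im,_=robot.snapshot(n); draw(n,im,[],(180,150,110,170),3,f"pics/rel2_{n}.png"); print(robot.get_obs()["t"])
E
```

```text
t: 16.88
eef_pos: [481.9, -129.5, 90.4]
ee_rot: [-0.411, 0.574, -0.478, 0.523]
ft_force: [0.3, -0.3, -0.7]
opening: 0.637
t: 17.38
eef_pos: [479.4, -146.7, 174.4]
ee_rot: [-0.412, 0.573, -0.478, 0.523]
ft_force: [-0.2, 0.8, -0.3]
opening: 0.678
17.425
```

View pics/rel2_side.png

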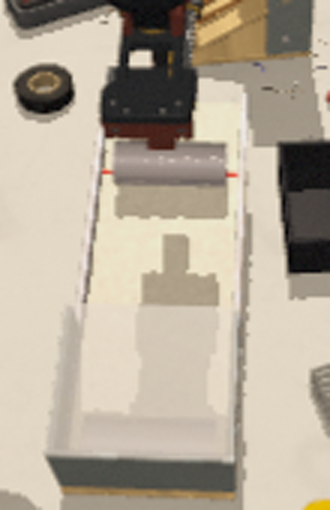

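```bash
python3 -m crank '[{"slide":[0,0,0],"rotation":[0,0,0]},{"slide":[0,0,0],"rotation":[0,0,0]},{"slide":[0,0,0],"rotation":[0,0,0]},{"slide":[0,0,0],"rotation":[0,0,0]}]'
python3 - <<'E'
from ov import *
import plan
from scipy.spatial.transform import Rotation as Ro
n="side";im,_=robot.snapshot(n); 
c=plan.LAY+17.7*plan.n
draw(n,im,tube_polys(c,plan.RP@[1,0,0]),(190,170,100,80),7,f"pics/rel2b_{n}.png"); print(robot.get_obs()["t"])
E
python3 plan.py lay:60 lay
```

```text
t: 17.92
eef_pos: [478.6, -146.0, 171.7]
ee_rot: [-0.412, 0.575, -0.477, 0.522]
ft_force: [0.5, -0.7, 0.9]
opening: 0.685
17.975
t 17.98 p [ 478.5 -146.   171.6] open 0.68 F [ 0.   0.8 -0.6] q [-0.5  -0.13  1.56  0.2   1.79  1.23]
lay:60 [ 478.9 -142.4  150.4] d [  0.4   3.6 -21.2] rot deg [0. 0. 0.] 1 rows
lay [ 480.4 -130.    91.7] d [  1.4  12.4 -58.2] rot deg [-0. -0.  0.] 1 rows
{"slide":[0.001,0.022,-0],"rotation":[0.001,0.001,0]}

{"slide":[-0,0.06,-0],"rotation":[-0,-0,0]}
```

View pics/rel2b_side.png

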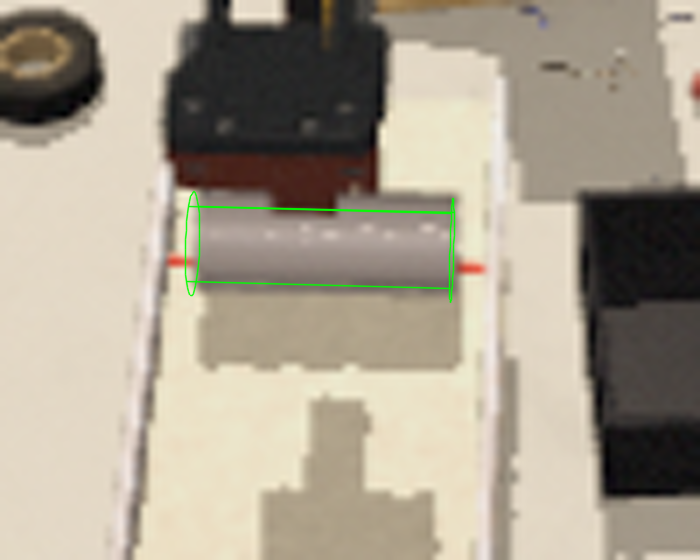

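Over a second after release the tube still lies on the red line, at (325,245) in the crop, so it is spoiled. Picking it up again.

```bash
python3 -m crank '[{"slide":[0,0.025,0.001],"rotation":[0,0,0]},{"slide":[0,0.025,0.001],"rotation":[0,0,0]},{"slide":[0,0.014,0],"rotation":[0,0,0]},{"slide":[0,0.005,0],"rotation":[0,0,0]},{"slide":[0,0,0],"rotation":[0,0,0]}]'; python3 plan.py lay
```

```text
t: 18.6
eef_pos: [482.5, -131.8, 102.7]
ee_rot: [-0.412, 0.574, -0.477, 0.522]
ft_force: [-0.3, -0.2, 0.5]
opening: 0.681
t 18.6 p [ 482.5 -131.8  102.7] open 0.681 F [-0.3 -0.2  0.5] q [-0.47 -0.12  1.67  0.2   1.67  1.23]
lay [ 480.4 -130.    91.7] d [ -2.2   1.8 -11. ] rot deg [-0.  0.  0.] 1 rows
{"slide":[0.001,0.011,-0.002],"rotation":[-0,0.001,0.001]}
```

```bash
python3 -m crank '[{"slide":[0,0.009,-0.001],"rotation":[0,0,0]},{"slide":[0,0.003,0],"rotation":[0,0,0]},{"slide":[0,0,0],"rotation":[0,0,0]}]';python3 -m crank '[{"slide":[0,0,0],"rotation":[0,0,0]},{"slide":[0,0,0],"rotation":[0,0,0]},{"slide":[0,0,0],"rotation":[0,0,0]}]' -1 25; python3 plan.py lay lay:60
```

```text
t: 18.98
eef_pos: [482.5, -129.6, 91.9]
ee_rot: [-0.412, 0.574, -0.478, 0.523]
ft_force: [-0.9, 0.6, 1.0]
opening: 0.683
t: 19.35
eef_pos: [482.8, -129.8, 92.4]
ee_rot: [-0.411, 0.573, -0.478, 0.523]
ft_force: [0.2, -0.3, -0.4]
opening: 0.448
t 19.35 p [ 482.8 -129.8   92.4] open 0.448 F [ 0.2 -0.3 -0.4] q [-0.47 -0.12  1.69  0.2   1.65  1.23]
lay [ 480.4 -130.    91.7] d [-2.4 -0.2 -0.7] rot deg [-0.2  0.1  0.1] 1 rows
lay:60 [ 478.9 -142.4  150.4] d [ -1.8 -12.   59.2] rot deg [0. 0. 0.] 2 rows
{"slide":[0.001,0.001,-0.002],"rotation":[-0.004,0.001,0.002]}

{"slide":[-0,-0.03,-0],"rotation":[0,0,0]}
{"slide":[-0,-0.03,-0],"rotation":[0,0,0]}
```

```bash
python3 -m crank '[{"slide":[0,-0.015,0],"rotation":[0,0,0]},{"slide":[0,-0.03,0],"rotation":[0,0,0]},{"slide":[0,-0.035,0],"rotation":[0,0,0]},{"slide":[0,-0.02,0],"rotation":[0,0,0]}]'
python3 - <<'E'
from h import *
for n in ("top","side"):
    W=cloud(n,np.load(f"{n}0.npz")["d"]); P=W.reshape(-1,3); P=P[~np.isnan(P[:,0])]
    for y0 in range(-260,61,40):
        Q=P[(P[:,2]>60)&(P[:,0]>620)&(P[:,0]<900)&(P[:,1]>y0)&(P[:,1]<y0+40)]
        if len(Q): print(n,y0,"min x",np.percentile(Q[:,0],2).round(),"z",Q[np.argsort(Q[:,0])[:20],2].mean().round(),"maxz",Q[:,2].max().round())
E
python3 plan.py box:100@0,12,0 box:0@0,12,0
```

```text
t: 19.85
eef_pos: [478.8, -150.7, 193.5]
ee_rot: [-0.412, 0.574, -0.477, 0.522]
ft_force: [0.1, -0.2, -0.9]
opening: 0.449
top -220 min x 775.0 z 129.0 maxz 162.0
top -180 min x 755.0 z 121.0 maxz 259.0
top -140 min x 738.0 z 99.0 maxz 267.0
top -100 min x 741.0 z 124.0 maxz 266.0
top -60 min x 726.0 z 103.0 maxz 271.0
top -20 min x 716.0 z 106.0 maxz 266.0
top 20 min x 716.0 z 129.0 maxz 269.0
top 60 min x 760.0 z 258.0 maxz 268.0
side -220 min x 782.0 z 142.0 maxz 160.0
side -180 min x 761.0 z 119.0 maxz 258.0
side -140 min x 741.0 z 100.0 maxz 267.0
side -100 min x 741.0 z 107.0 maxz 265.0
side -60 min x 729.0 z 105.0 maxz 265.0
side -20 min x 717.0 z 102.0 maxz 264.0
side 20 min x 714.0 z 119.0 maxz 264.0
side 60 min x 761.0 z 260.0 maxz 266.0
t 19.85 p [ 478.8 -150.7  193.5] open 0.449 F [ 0.1 -0.2 -0.9] q [-0.51 -0.13  1.51  0.2   1.83  1.23]
box:100@0,12,0 [ 651. -116.  119.] d [172.2  34.7 -74.5] rot deg [ -0.5  -4.4 -11.9] 4 rows
box:0@0,12,0 [ 651. -116.   19.] d [  0.2  -0.4 -99.8] rot deg [0. 0. 0.] 2 rows
{"slide":[-0.01,0.021,0.042],"rotation":[-0.002,-0.019,-0.052]}
{"slide":[-0.01,0.021,0.042],"rotation":[-0.002,-0.02,-0.052]}
{"slide":[-0.01,0.02,0.042],"rotation":[-0.002,-0.019,-0.052]}
{"slide":[-0.01,0.019,0.042],"rotation":[-0.003,-0.02,-0.052]}

{"slide":[0,0.05,0],"rotation":[0,0,0]}
{"slide":[0,0.05,0],"rotation":[0,0,0]}
```

```bash
python3 -m crank '[{"slide":[-0.010,0.010,0.040],"rotation":[-0.002,-0.019,-0.052]},{"slide":[-0.010,0.018,0.042],"rotation":[-0.002,-0.020,-0.052]},{"slide":[-0.010,0.018,0.040],"rotation":[-0.002,-0.019,-0.052]},{"slide":[-0.008,0.012,0.025],"rotation":[-0.002,-0.015,-0.035]},{"slide":[0,0,0],"rotation":[0,0,0]}]'; python3 plan.py box:60@-2,12,0
```

```text
t: 20.48
eef_pos: [635.8, -122.1, 149.0]
ee_rot: [0.484, -0.511, 0.512, -0.492]
ft_force: [-0.6, -0.1, -0.8]
opening: 0.451
t 20.48 p [ 635.8 -122.1  149. ] open 0.451 F [-0.6 -0.1 -0.8] q [-0.25  0.21  1.23  0.01  1.69  1.37]
box:60@-2,12,0 [ 649. -116.   79.] d [ 13.2   6.1 -70. ] rot deg [-0.6 -0.4 -0.4] 2 rows
{"slide":[-0.003,0.035,0.006],"rotation":[-0.005,-0.003,-0.003]}
{"slide":[-0.003,0.035,0.006],"rotation":[-0.005,-0.004,-0.004]}
```

```bash
python3 -m crank '[{"slide":[-0.005,0.025,0.007],"rotation":[-0.006,-0.004,-0.004]},{"slide":[-0.002,0.030,0.005],"rotation":[-0.003,-0.002,-0.002]},{"slide":[0,0.012,0],"rotation":[0,0,0]},{"slide":[0,0,0],"rotation":[0,0,0]}]'; python3 plan.py box@-2,12,0
python3 - <<'E'
from ov import *
from scipy.spatial.transform import Rotation as Ro
o=robot.get_obs(); R=Ro.from_quat(o["ee_rot"]).as_matrix(); c=o["eef_pos"]-4.2*R[:,1]
for n in ("side",):
  im,_=robot.snapshot(n); draw(n,im,tube_polys(c,R[:,2]),(240,140,110,110),6,f"pics/box1_{n}.png")
E
```

```text
t: 20.98
eef_pos: [647.7, -116.8, 79.8]
ee_rot: [-0.489, 0.511, -0.511, 0.489]
ft_force: [0.1, -0.4, -0.0]
opening: 0.453
t 20.98 p [ 647.7 -116.8   79.8] open 0.453 F [ 0.1 -0.4 -0. ] q [-0.23  0.26  1.29  0.    1.59  1.38]
box@-2,12,0 [ 649. -116.   19.] d [  1.3   0.8 -60.8] rot deg [-0.  -0.2 -0.1] 2 rows
{"slide":[-0,0.03,0.001],"rotation":[-0,-0.002,-0.001]}
{"slide":[-0.001,0.031,0],"rotation":[-0.001,-0.001,-0]}
```

View pics/box1_side.png

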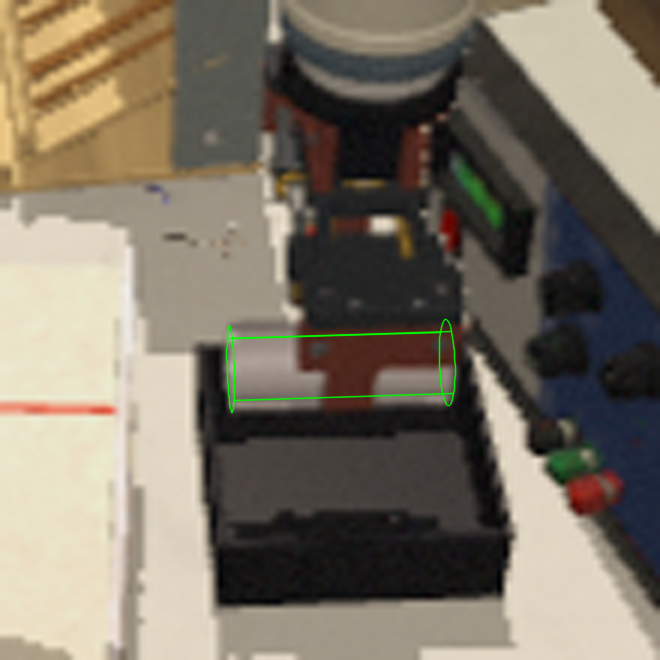

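The tube hangs over the box at about (340,365) in the crop, parallel to its x and clear of the end walls. Lowering it.

```bash
python3 -m crank '[{"slide":[0,0.02,0],"rotation":[0,0,0]},{"slide":[0,0.02,0],"rotation":[0,0,0]},{"slide":[0,0.010,0],"rotation":[0,0,0]},{"slide":[0,0.003,0],"rotation":[0,0,0]},{"slide":[0,0,0],"rotation":[0,0,0]}]'; python3 plan.py box@-2,12,0
```

```text
t: 21.65
eef_pos: [648.5, -117.5, 25.8]
ee_rot: [0.488, -0.51, 0.512, -0.49]
ft_force: [1.1, 0.1, -1.9]
opening: 0.447
t 21.65 p [ 648.5 -117.5   25.8] open 0.447 F [ 1.1  0.1 -1.9] q [-0.23  0.29  1.35  0.    1.49  1.38]
box@-2,12,0 [ 649. -116.   19.] d [ 0.5  1.5 -6.8] rot deg [-0.2 -0.2 -0. ] 1 rows
{"slide":[-0.002,0.007,0],"rotation":[-0.004,-0.004,-0]}
```

```bash
python3 -m crank '[{"slide":[-0.001,0.004,0],"rotation":[-0.003,-0.003,0]}]';python3 -m crank '[{"slide":[0,0.002,0],"rotation":[0,0,0]}]';python3 -m crank '[{"slide":[0,0.002,0],"rotation":[0,0,0]}]'
```

```text
t: 21.78
eef_pos: [649.1, -116.6, 22.7]
ee_rot: [0.489, -0.51, 0.511, -0.49]
ft_force: [0.7, 1.0, -1.9]
opening: 0.449
t: 21.9
eef_pos: [649.3, -116.5, 20.8]
ee_rot: [0.489, -0.509, 0.511, -0.49]
ft_force: [0.2, -0.4, -1.5]
opening: 0.446
t: 22.02
eef_pos: [649.6, -116.5, 19.1]
ee_rot: [0.489, -0.509, 0.511, -0.491]
ft_force: [-0.5, 0.5, -1.1]
opening: 0.445
```

Expected contact is at about z = 18.5 mm, so this is close enough. Opening narrowly and rising.

```bash
python3 -m crank '[{"slide":[0,0.001,0],"rotation":[0,0,0]},{"slide":[0,0,0],"rotation":[0,0,0]},{"slide":[0,0,0],"rotation":[0,0,0]}]' 0.14;python3 -m crank '[{"slide":[0,-0.015,0],"rotation":[0,0,0]},{"slide":[0,-0.035,0],"rotation":[0,0,0]},{"slide":[0,-0.05,0],"rotation":[0,0,0]},{"slide":[0,-0.04,0],"rotation":[0,0,0]}]'
python3 - <<'E'
from ov import *
for n,b,s in (("side",(180,140,170,180),3),("top",(245,120,140,120),4)):
  im,_=robot.snapshot(n); draw(n,im,[],b,s,f"pics/box2_{n}.png")
a=cv2.imread("pics/box2_side.png"); b=cv2.imread("pics/box2_top.png")
E
python3 plan.py L:115
```

```text
t: 22.4
eef_pos: [650.2, -116.7, 19.1]
ee_rot: [0.488, -0.509, 0.512, -0.491]
ft_force: [0.0, -0.4, -1.0]
opening: 0.569
t: 22.9
eef_pos: [647.7, -116.2, 161.8]
ee_rot: [-0.49, 0.51, -0.51, 0.49]
ft_force: [-0.4, -0.0, 0.2]
opening: 0.569
t 23.0 p [ 649.7 -116.7  166.7] open 0.572 F [-0.7  0.2  0.8] q [-0.23  0.24  1.16  0.    1.73  1.38]
L:115 [494.  309.5 167.7] d [-155.8  426.2    1. ] rot deg [29.5 -4.4  1.3] 8 rows
{"slide":[-0.052,-0,-0.022],"rotation":[0.064,-0.01,0.003]}
{"slide":[-0.053,-0.002,-0.021],"rotation":[0.064,-0.01,0.003]}
{"slide":[-0.053,-0.003,-0.02],"rotation":[0.064,-0.01,0.003]}
{"slide":[-0.053,-0.004,-0.02],"rotation":[0.064,-0.009,0.003]}
{"slide":[-0.053,-0.005,-0.019],"rotation":[0.065,-0.01,0.003]}
{"slide":[-0.054,-0.006,-0.018],"rotation":[0.064,-0.01,0.002]}
{"slide":[-0.054,-0.007,-0.017],"rotation":[0.065,-0.009,0.002]}
{"slide":[-0.053,-0.007,-0.016],"rotation":[0.064,-0.01,0.003]}
```

View pics/box2_side.png

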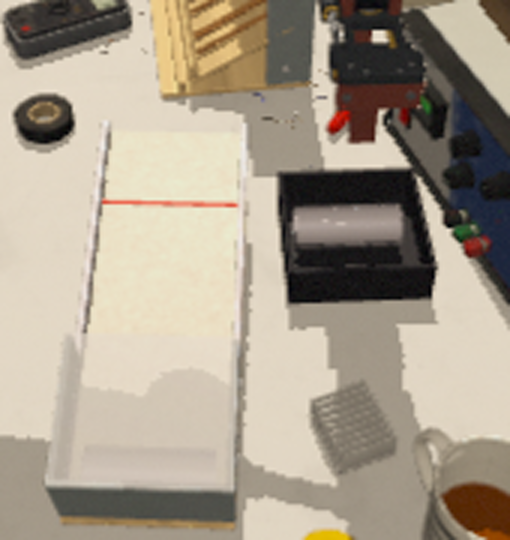

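View pics/box2_top.png

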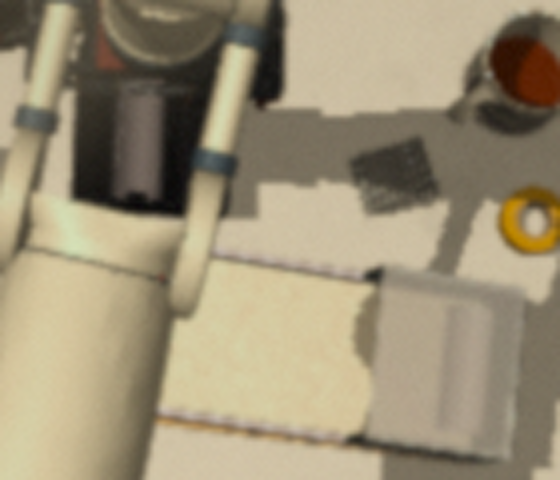

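The top view shows the spoiled tube lying in the box at (138,150) and the good tube under the cover at the stop at (465,360). I'll go around the canopy to the left tube.

```bash
python3 plan.py R:125@-5,-110,0 L:115
```

```text
t 23.0 p [ 649.7 -116.7  166.7] open 0.572 F [-0.7  0.2  0.8] q [-0.23  0.24  1.16  0.    1.73  1.38]
R:125@-5,-110,0 [489.7  49.4 176.3] d [-160.   166.1    9.6] rot deg [29.5 -4.4  1.3] 4 rows
L:115 [494.  309.5 167.7] d [  4.  260.3  -9.3] rot deg [ 0. -0.  0.] 5 rows
{"slide":[-0.04,-0.003,-0.042],"rotation":[0.129,-0.019,0.006]}
{"slide":[-0.041,-0.008,-0.04],"rotation":[0.128,-0.019,0.005]}
{"slide":[-0.041,-0.013,-0.038],"rotation":[0.129,-0.02,0.006]}
{"slide":[-0.042,-0.017,-0.035],"rotation":[0.128,-0.019,0.005]}

{"slide":[-0.052,0.003,0.001],"rotation":[0,-0,0]}
{"slide":[-0.052,0.003,0.002],"rotation":[0,-0,0]}
{"slide":[-0.052,0.003,0.001],"rotation":[0,-0,0]}
{"slide":[-0.052,0.003,0.002],"rotation":[0,-0,0]}
{"slide":[-0.052,0.003,0.001],"rotation":[0,-0,0]}
```

```bash
python3 -m crank '[{"slide":[-0.040,-0.003,-0.042],"rotation":[0.129,-0.019,0.006]},{"slide":[-0.041,-0.008,-0.040],"rotation":[0.128,-0.019,0.005]},{"slide":[-0.041,-0.013,-0.038],"rotation":[0.129,-0.020,0.006]},{"slide":[-0.042,-0.015,-0.033],"rotation":[0.100,-0.019,0.005]}]' 0.364; python3 plan.py L:115
```

```text
t: 23.5
eef_pos: [500.4, 43.8, 167.7]
ee_rot: [-0.374, 0.366, -0.592, 0.613]
ft_force: [-0.6, 1.0, 1.7]
opening: 0.683
t 23.5 p [500.4  43.8 167.7] open 0.683 F [-0.6  1.   1.7] q [ 0.01 -0.64  2.    0.02  1.32  1.55]
L:115 [494.  309.5 167.7] d [ -6.4 265.7  -0. ] rot deg [ 3.1 -0.5 -0.1] 5 rows
{"slide":[-0.053,0,0],"rotation":[0.011,-0.002,-0]}
{"slide":[-0.053,0.001,0],"rotation":[0.011,-0.001,-0]}
{"slide":[-0.053,0,0.001],"rotation":[0.011,-0.002,-0.001]}
{"slide":[-0.053,0.001,0],"rotation":[0.011,-0.001,-0]}
{"slide":[-0.054,0,0.001],"rotation":[0.011,-0.002,-0.001]}
```

```bash
python3 -m crank '[{"slide":[-0.053,0,-0.003],"rotation":[0.008,-0.002,0]},{"slide":[-0.053,0,-0.003],"rotation":[0.005,-0.001,0]},{"slide":[-0.053,0,0],"rotation":[0.005,-0.002,-0.001]},{"slide":[-0.050,0,0],"rotation":[0,-0.001,0]},{"slide":[-0.025,0,0],"rotation":[0,-0.002,-0.001]}]'; python3 plan.py L:115
```

```text
t: 24.12
eef_pos: [479.9, 284.0, 167.4]
ee_rot: [-0.367, 0.355, -0.596, 0.62]
ft_force: [0.2, -0.5, 0.6]
opening: 0.681
t 24.12 p [479.9 284.  167.4] open 0.681 F [ 0.2 -0.5  0.6] q [ 0.64 -0.42  1.86 -0.28  1.29  2.2 ]
L:115 [494.  309.5 167.7] d [14.1 25.4  0.2] rot deg [ 1.4 -0.1 -0.2] 1 rows
{"slide":[-0.025,0.007,0.013],"rotation":[0.024,-0.001,-0.003]}
```

```bash
python3 -m crank '[{"slide":[-0.020,0.003,0.013],"rotation":[0.020,-0.001,-0.003]},{"slide":[0,0,0],"rotation":[0,0,0]}]'; python3 plan.py L:60
```

```text
t: 24.38
eef_pos: [490.7, 307.2, 170.2]
ee_rot: [-0.363, 0.347, -0.599, 0.624]
ft_force: [0.0, -0.4, -0.2]
opening: 0.683
t 24.38 p [490.7 307.2 170.2] open 0.683 F [ 0.  -0.4 -0.2] q [ 0.68 -0.36  1.81 -0.31  1.27  2.24]
L:60 [521.4 310.5 120. ] d [ 30.7   3.3 -50.2] rot deg [ 0.3  0.2 -0.1] 1 rows
{"slide":[-0.002,0.059,0.002],"rotation":[0.005,0.004,-0.001]}
```

```bash
python3 -m crank '[{"slide":[0,0.025,0.001],"rotation":[0.004,0.003,-0.001]},{"slide":[0,0.025,0.001],"rotation":[0,0,0]},{"slide":[0,0.008,0],"rotation":[0,0,0]},{"slide":[0,0,0],"rotation":[0,0,0]},{"slide":[0,0,0],"rotation":[0,0,0]}]'; python3 plan.py L:60 L:20
```

```text
t: 25.0
eef_pos: [521.2, 305.4, 121.2]
ee_rot: [-0.36, 0.347, -0.601, 0.623]
ft_force: [-0.3, -0.1, -0.6]
opening: 0.681
t 25.0 p [521.2 305.4 121.2] open 0.681 F [-0.3 -0.1 -0.6] q [ 0.64 -0.28  1.84 -0.31  1.16  2.24]
L:60 [521.4 310.5 120. ] d [ 0.3  5.2 -1.2] rot deg [ 0.1 -0.1  0. ] 1 rows
L:20 [541.4 311.3  85.4] d [ 19.9   0.9 -34.9] rot deg [ 0. -0. -0.] 1 rows
{"slide":[-0.005,0.001,-0],"rotation":[0.001,-0.001,0.001]}

{"slide":[-0,0.04,-0],"rotation":[0,-0,-0]}
```

```bash
python3 -m crank '[{"slide":[-0.006,0.001,0],"rotation":[0,-0.001,0]},{"slide":[0,0.018,0],"rotation":[0,0,0]},{"slide":[0,0.015,0],"rotation":[0,0,0]},{"slide":[0,0.004,0],"rotation":[0,0,0]},{"slide":[0,0,0],"rotation":[0,0,0]}]'; python3 plan.py L
```

```text
t: 25.62
eef_pos: [541.1, 312.9, 86.9]
ee_rot: [-0.36, 0.347, -0.6, 0.624]
ft_force: [0.1, -0.8, -0.4]
opening: 0.684
t 25.62 p [541.1 312.9  86.9] open 0.684 F [ 0.1 -0.8 -0.4] q [ 0.62 -0.2   1.84 -0.32  1.08  2.25]
L [551.4 311.7  68.1] d [ 10.3  -1.2 -18.8] rot deg [ 0. -0. -0.] 1 rows
{"slide":[0.002,0.021,-0],"rotation":[0.001,-0,-0]}
```

```bash
python3 -m crank '[{"slide":[0,0.011,0],"rotation":[0,0,0]},{"slide":[0,0.008,0],"rotation":[0,0,0]},{"slide":[0,0.002,0],"rotation":[0,0,0]},{"slide":[0,0,0],"rotation":[0,0,0]}]'; python3 plan.py L
```

```text
t: 26.12
eef_pos: [552.4, 313.3, 67.6]
ee_rot: [-0.36, 0.347, -0.6, 0.624]
ft_force: [-0.1, 0.2, -0.5]
opening: 0.681
t 26.12 p [552.4 313.3  67.6] open 0.681 F [-0.1  0.2 -0.5] q [ 0.61 -0.16  1.84 -0.32  1.04  2.25]
L [551.4 311.7  68.1] d [-1.  -1.6  0.4] rot deg [ 0. -0. -0.] 1 rows
{"slide":[0.002,-0.001,-0.001],"rotation":[0,-0,-0]}
```

```bash
python3 -m crank '[{"slide":[0,-0.001,0],"rotation":[0,0,0]},{"slide":[0,0,0],"rotation":[0,0,0]},{"slide":[0,0,0],"rotation":[0,0,0]},{"slide":[0,0,0],"rotation":[0,0,0]}]' -1 25;  python3 plan.py L; python3 -m crank '[{"slide":[0,-0.015,0],"rotation":[0,0,0]},{"slide":[0,-0.03,0],"rotation":[0,0,0]},{"slide":[0,-0.04,0],"rotation":[0,0,0]},{"slide":[0,-0.03,0],"rotation":[0,0,0]}]'; python3 plan.py lay:90
```

```text
t: 26.62
eef_pos: [551.9, 313.4, 69.2]
ee_rot: [-0.36, 0.347, -0.601, 0.624]
ft_force: [-0.0, 0.5, 0.2]
opening: 0.449
t 26.62 p [551.9 313.4  69.2] open 0.449 F [-0.   0.5  0.2] q [ 0.61 -0.16  1.84 -0.32  1.04  2.25]
L [551.4 311.7  68.1] d [-0.4 -1.7 -1.2] rot deg [-0. -0. -0.] 1 rows
{"slide":[0.002,0.001,-0.001],"rotation":[-0,-0,-0]}

t: 27.12
eef_pos: [490.6, 310.0, 169.5]
ee_rot: [-0.363, 0.348, -0.6, 0.622]
ft_force: [-0.4, 0.4, -1.6]
opening: 0.449
t 27.12 p [490.6 310.  169.5] open 0.449 F [-0.4  0.4 -1.6] q [ 0.69 -0.35  1.81 -0.32  1.27  2.25]
lay:90 [ 478.2 -148.6  179.7] d [ -12.4 -458.5   10.3] rot deg [-28.5  11.8   9.5] 8 rows
{"slide":[0.057,-0.003,-0.003],"rotation":[-0.062,0.026,0.021]}
{"slide":[0.057,-0.004,-0.001],"rotation":[-0.062,0.026,0.021]}
{"slide":[0.057,-0.005,-0],"rotation":[-0.062,0.026,0.021]}
{"slide":[0.057,-0.006,0.001],"rotation":[-0.062,0.026,0.021]}
{"slide":[0.057,-0.008,0.002],"rotation":[-0.063,0.026,0.02]}
{"slide":[0.057,-0.009,0.003],"rotation":[-0.062,0.026,0.021]}
{"slide":[0.056,-0.01,0.004],"rotation":[-0.063,0.025,0.02]}
{"slide":[0.056,-0.012,0.005],"rotation":[-0.062,0.026,0.021]}
```

```bash
python3 -m crank '[{"slide":[0.053,-0.008,-0.003],"rotation":[-0.062,0.026,0.021]},{"slide":[0.057,-0.008,-0.001],"rotation":[-0.062,0.026,0.021]},{"slide":[0.057,-0.005,0],"rotation":[-0.062,0.026,0.021]},{"slide":[0.057,-0.006,0.001],"rotation":[-0.062,0.026,0.021]},{"slide":[0.057,-0.008,0.002],"rotation":[-0.063,0.026,0.020]}]'; python3 plan.py lay:90
```

```text
t: 27.75
eef_pos: [475.9, 28.5, 193.1]
ee_rot: [-0.397, 0.492, -0.522, 0.573]
ft_force: [0.9, -0.5, -2.2]
opening: 0.453
t 27.75 p [475.9  28.5 193.1] open 0.453 F [ 0.9 -0.5 -2.2] q [-0.13 -0.45  1.78  0.17  1.62  1.5 ]
lay:90 [ 478.2 -148.6  179.7] d [   2.2 -177.1  -13.3] rot deg [-10.8   5.4   2.9] 3 rows
{"slide":[0.059,-0.004,0.003],"rotation":[-0.063,0.032,0.017]}
{"slide":[0.059,-0.005,0.005],"rotation":[-0.063,0.031,0.017]}
{"slide":[0.058,-0.006,0.006],"rotation":[-0.063,0.032,0.017]}
```

```bash
python3 -m crank '[{"slide":[0.057,-0.004,0.003],"rotation":[-0.063,0.032,0.017]},{"slide":[0.057,-0.004,0.005],"rotation":[-0.062,0.031,0.017]},{"slide":[0.040,0,0.005],"rotation":[-0.045,0.024,0.013]},{"slide":[0,0,0],"rotation":[0,0,0]}]'; python3 plan.py lay:40
```

```text
t: 28.25
eef_pos: [477.9, -134.1, 180.7]
ee_rot: [-0.407, 0.569, -0.483, 0.526]
ft_force: [-0.8, 0.0, -1.1]
opening: 0.449
t 28.25 p [ 477.9 -134.1  180.7] open 0.449 F [-0.8  0.  -1.1] q [-0.48 -0.17  1.57  0.2   1.79  1.25]
lay:40 [ 479.4 -138.2  130.8] d [  1.5  -4.2 -49.8] rot deg [-1.2  0.1  0.2] 1 rows
{"slide":[0.014,0.048,0.001],"rotation":[-0.021,0.001,0.003]}
```

```bash
python3 -m crank '[{"slide":[0.010,0.025,0.001],"rotation":[-0.020,0.002,0.004]},{"slide":[0.003,0.025,0],"rotation":[0,0,0]},{"slide":[0,0.015,0],"rotation":[0,0,0]},{"slide":[0,0.006,0],"rotation":[0,0,0]},{"slide":[0,0,0],"rotation":[0,0,0]}]'; python3 plan.py lay:6
```

```text
t: 28.88
eef_pos: [479.4, -127.8, 105.0]
ee_rot: [-0.413, 0.573, -0.475, 0.524]
ft_force: [0.2, -0.2, -0.5]
opening: 0.452
t 28.88 p [ 479.4 -127.8  105. ] open 0.452 F [ 0.2 -0.2 -0.5] q [-0.47 -0.14  1.68  0.2   1.67  1.23]
lay:6 [ 480.2 -131.2   97.6] d [ 0.8 -3.4 -7.4] rot deg [ 0.   0.4 -0. ] 1 rows
{"slide":[0.005,0.007,0.001],"rotation":[0,0.006,-0]}
```

```bash
python3 -m crank '[{"slide":[0.003,0.006,0.001],"rotation":[0,0.006,0]},{"slide":[0,0.003,0],"rotation":[0,0,0]},{"slide":[0,0,0],"rotation":[0,0,0]}]'; python3 plan.py lay:0
```

```text
t: 29.25
eef_pos: [481.3, -129.3, 96.8]
ee_rot: [-0.411, 0.574, -0.478, 0.523]
ft_force: [-0.4, -0.2, -2.3]
opening: 0.449
t 29.25 p [ 481.3 -129.3   96.8] open 0.449 F [-0.4 -0.2 -2.3] q [-0.47 -0.13  1.69  0.2   1.65  1.23]
lay:0 [ 480.4 -130.    91.7] d [-0.9 -0.7 -5.1] rot deg [-0.2  0.1  0.1] 1 rows
{"slide":[0.002,0.005,-0.001],"rotation":[-0.003,0.001,0.001]}
```

```bash
python3 -m crank '[{"slide":[0.001,0.003,-0.001],"rotation":[-0.003,0.001,0.001]}]'; python3 -m crank '[{"slide":[0,0.0015,0],"rotation":[0,0,0]}]'; python3 -m crank '[{"slide":[0,0.0015,0],"rotation":[0,0,0]}]';python3 plan.py lay:0
```

```text
t: 29.38
eef_pos: [480.5, -129.8, 94.1]
ee_rot: [-0.412, 0.575, -0.477, 0.522]
ft_force: [1.3, 0.3, -2.0]
opening: 0.451
t: 29.5
eef_pos: [480.5, -129.6, 92.4]
ee_rot: [-0.412, 0.575, -0.477, 0.522]
ft_force: [-0.1, 1.3, -1.3]
opening: 0.45
t: 29.62
eef_pos: [480.6, -129.5, 91.6]
ee_rot: [-0.411, 0.575, -0.477, 0.522]
ft_force: [-2.2, -1.0, 7.8]
opening: 0.451
t 29.62 p [ 480.6 -129.5   91.6] open 0.451 F [-2.2 -1.   7.8] q [-0.47 -0.13  1.69  0.2   1.65  1.23]
lay:0 [ 480.4 -130.    91.7] d [-0.3 -0.5  0.1] rot deg [-0.1 -0.   0. ] 1 rows
{"slide":[0.001,-0,-0],"rotation":[-0.001,-0,0.001]}
```

Contact at the height of a round tube. Releasing.

```bash
python3 -m crank '[{"slide":[0,0,0],"rotation":[0,0,0]},{"slide":[0,0,0],"rotation":[0,0,0]}]' 0.364; python3 -m crank '[{"slide":[0,-0.012,0],"rotation":[0,0,0]},{"slide":[0,-0.03,0],"rotation":[0,0,0]},{"slide":[0,-0.04,0],"rotation":[0,0,0]},{"slide":[0,-0.01,0],"rotation":[0,0,0]}]'
python3 - <<'E'
from ov import *
n="side";im,_=robot.snapshot(n); draw(n,im,[],(180,150,110,170),3,f"pics/rel3_{n}.png"); print(robot.get_obs()["t"])
E
```

```text
t: 29.88
eef_pos: [480.9, -129.6, 92.1]
ee_rot: [-0.411, 0.574, -0.478, 0.522]
ft_force: [1.0, -0.7, -0.5]
opening: 0.637
t: 30.38
eef_pos: [478.2, -148.8, 185.6]
ee_rot: [-0.411, 0.574, -0.477, 0.523]
ft_force: [0.5, 0.5, -0.1]
opening: 0.683
30.425
```

View pics/rel3_side.png

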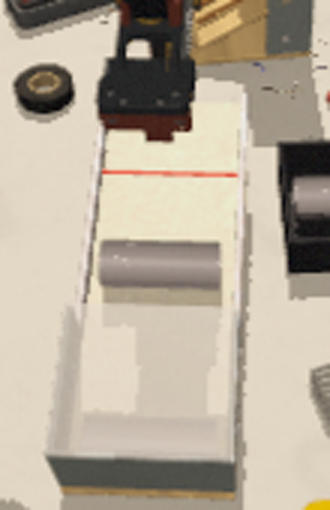

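It rolls, so it is good. I'll move the arm up and aside, wait for it to settle, then check everything.

```bash
python3 -m crank '[{"slide":[-0.05,-0.01,0],"rotation":[0,0,0]},{"slide":[-0.05,0,0],"rotation":[0,0,0]},{"slide":[-0.05,0,0],"rotation":[0,0,0]},{"slide":[-0.03,0,0],"rotation":[0,0,0]},{"slide":[0,0,0],"rotation":[0,0,0]}]'; python3 -m crank '[{"slide":[0,0,0],"rotation":[0,0,0]},{"slide":[0,0,0],"rotation":[0,0,0]},{"slide":[0,0,0],"rotation":[0,0,0]},{"slide":[0,0,0],"rotation":[0,0,0]},{"slide":[0,0,0],"rotation":[0,0,0]}]'
python3 - <<'E'
from ov import *
for n in ("top","side"):
    im,d=robot.snapshot(n); cv2.imwrite(f"pics/fin_{n}.png",im[:,:,::-1]); W=cloud(n,d)
    if n=="top": draw(n,im,[],(245,120,140,120),5,"pics/fin_crop.png")
    for q in ["tube_a","multimeter","tape_black","tape_yellow","mug","screwdriver_small","heat_sink_1"]:
        for m in robot.masks_of(q,n)[:3]:
            if m["p"]<.4: continue
            P=W[m["mask"]]; P=P[~np.isnan(P[:,0])]
            print(n,q,round(m["p"],2),m["rect"],np.median(P,0).round() if len(P) else None)
print(robot.get_obs()["t"])
E
```

```text
t: 31.05
eef_pos: [497.9, 29.2, 226.8]
ee_rot: [-0.412, 0.578, -0.475, 0.52]
ft_force: [-0.4, -0.5, 0.1]
opening: 0.682
t: 31.68
eef_pos: [497.2, 25.9, 223.7]
ee_rot: [-0.412, 0.58, -0.475, 0.518]
ft_force: [0.2, -0.9, -1.1]
opening: 0.681
top tube_a 0.63 [275.1, 134.5, 10.5, 17.5] [ 680. -119.   37.]
top multimeter 0.81 [147.8, 214.1, 40.7, 46.7] [367. 245.  31.]
top tape_black 0.64 [218.7, 137.1, 7.0, 10.1] [682.  68.  15.]
top tape_black 0.6 [208.4, 238.7, 6.5, 9.9] [345. 102.  18.]
top tape_yellow 0.77 [367.8, 166.2, 20.5, 20.4] [ 581. -444.   18.]
top mug 0.92 [361.5, 123.9, 31.7, 28.6] [ 700. -437.   36.]
top heat_sink_1 0.53 [332.7, 155.2, 17.6, 14.9] [ 613. -329.   18.]
side tube_a 0.61 [277.9, 204.7, 37.1, 17.4] [ 654. -125.   34.]
side multimeter 0.56 [180.0, 132.0, 45.6, 27.2] [372. 234.  31.]
side tape_black 0.5 [188.5, 170.4, 13.3, 17.3] [350.  72.  18.]
side tape_yellow 0.96 [275.1, 315.5, 28.3, 27.2] [ 582. -450.   20.]
side mug 0.75 [316.4, 280.9, 49.9, 59.2] [ 699. -428.   48.]
side screwdriver_small 0.44 [290.8, 171.4, 9.2, 13.2] [677.  54.  16.]
side heat_sink_1 0.65 [284.9, 263.1, 28.1, 34.2] [ 619. -334.   23.]
32.475
```

View pics/fin_crop.png

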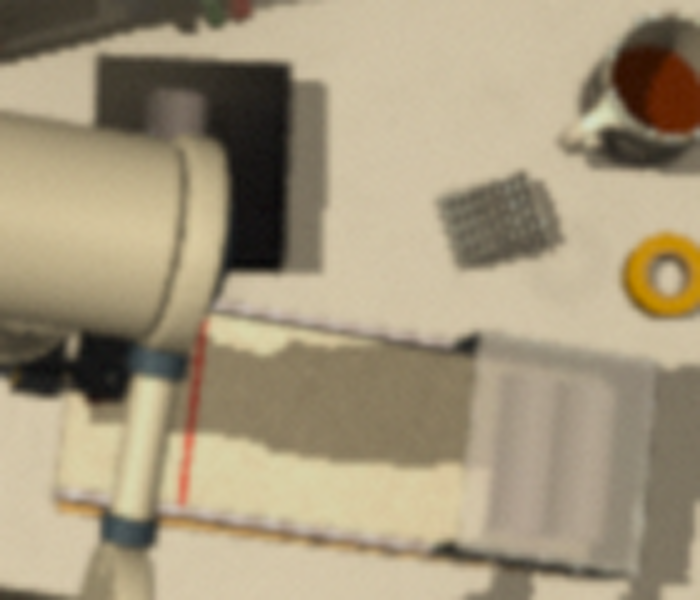

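View pics/fin_side.png

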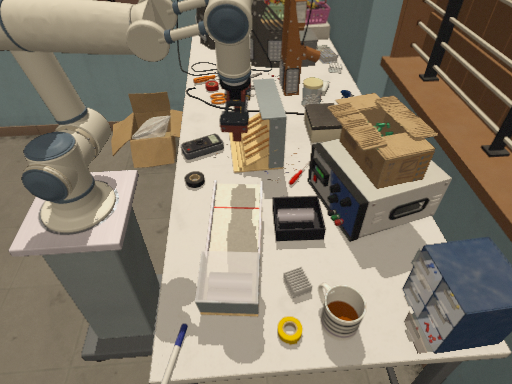

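The top crop shows two tubes queued under the cover at (580,460) and (520,455), and the spoiled one in the box. The other things lie where they were, and the arm is clear. Handing in.

```bash
python3 -c "
from rig import robot
print(robot.get_obs()['t']); robot.job_done()"
```

```text
32.475
the job is handed in; nothing more can be done
```

I tested all three tubes on the ramp. Two are good and one is spoiled, and I handed the job in at 32.5 s of the 72 s allowed.

- **Good tubes:** the rack's right-hand and left-hand tubes rolled down when released. The last top picture shows both queued under the clear cover.
- **Spoiled tube:** the middle one still lay on the red line about 1.2 s after release. I picked it up again and laid it in the reject box along the box's x. It touched the board about 2 mm lower than the other two, which fits a flat underneath.

**Last checks:** the rack was empty, the robot was clear of everything, and the multimeter, both tapes, mug, screwdriver and heat sink measured within a few mm of where they started.

- **Highest force read:** 22 N at the wrist, when the first tube was pressed briefly onto the board. I read forces only between moves.
- **Disagreements:**
  - In the last top picture the arm partly hid the view, and the network's two black-tape reports there were wrong: one was at the screwdriver's place, the other only an edge of the roll. The side view put the tape where it had been.
  - The network also did not report the tubes under the cover, so I judged those by eye.

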